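# Close up the lift's control box

## Robot

A 6-joint arm with a two-finger parallel gripper is mounted at the origin on the work surface. World frame = base frame: x ahead of the robot, y to its left, z up, the work surface at z = 0. Lengths are in m, angles in rad, forces in N, time in s.
With the tool pointing down it reaches from about 0.35 to 0.95 m from the base axis. Payload 17.4 kg.
Tool frame: the origin (TCP) lies at the very end of the fingers, on their centre line; the grasp point (between the pads) lies manip.grip_depth behind it (manip.grip_depth is the distance from the TCP to the grasp point, in m); x points along the fingers, z is the direction in which the jaws open and shut, and the axes are right-handed (so a half turn about x gives the same grasp; the last joint's range is limited). The gripper opens to 93 mm and grips with 3 to 60 N. Pads are 15 mm wide; open, the fingers measure 128 mm over their backs; the gripper's body (75 mm by 188 mm) begins 65 mm behind the grasp point.
Start: joints at [1.258, 0.116, 1.442, -0, 1.584, -0.038], TCP at [0.183, 0.65, 0.219] pointing down, gripper open.
Joint ranges: [-2.83, 2.83], [-0.83, 2.19], [0.07, 2.5], [-1.14, 4.28], [0.01, 3], [-2.97, 2.97]. Speed limits (rad/s): [1.89, 1.89, 2.22, 3.14, 3.14, 3.14].

## Interface

Orientations are given as a 3x3 rotation matrix whose columns are the frame's x, y, z axes.
In Python, from bench import manip gives the robot as it stands. The module is installed in compiled form; this text tells all that it offers.
- The arm moves only by the tool play_rows, never from a script. Its arguments are lists of equal length, an entry for each row: "linear": the shift along the tool's x, y, z in units of 15 cm (1.0 is 15 cm), a list of three; "turn": the turn about the tool's x in units of 45 degrees (1.0 is 45 degrees); "grip": the closure, from -1 (fully open) to 1 (shut). A call has exactly 8 rows; each row is the pose to reach, as a shift and turn from the pose measured when the call began, along the tool's axes at that moment; what a row does not reach only later rows make up. A row lasts 1/8 s, in which the tool goes at most 62.5 mm and 10.7 degrees, less where a joint would pass 70% of its speed; a pose out of reach is approached as far as the arm can. A call with a number of a shift or a turn outside -1 to 1 is refused whole. A call with a gripper value outside its range is refused whole. The fingers move at their own pace and stop on an object; "squeeze" is the grip in N (left out, the last holds). Time passes only in rows, so rows that repeat a pose let the fingers close, or fill a call up. It gives the time, the measured TCP pose, the force and the opening at its end, in the units of the state.
- manip.get_state(): the state, without advancing time (a new reading comes with each control period).
- manip.read_camera(name): name is "scene" or "top"; returns a dict with "image" (420x560x3 uint8, red, green, blue), "fx", "fy", "cx", "cy" (pixels), "xyz" and "orientation" of the camera in the world. Camera axes: x right, y down, z forward; pixel columns grow to the right and rows downward; lengths in m; the calibration is good to about 2 mm. A picture is of the moment at which its call begins. There is no depth.
- manip.finish_job(): hands the job in, once; it reports no verdict.
The state is a dict: "time_s": time; "qpos": joint angles; "qvel": joint speeds; "tau": joint torques, N m; "ee_pos": TCP position; "tool_rot": TCP orientation; "ft_force": force on the tool from outside, world axes, zero at the start; "ft_torque": the same for the moment, N m; "grip_width": opening from 0.0 (shut) to 1.0 (fully open).
Only numpy, scipy, OpenCV 4.12 (cv2) and the standard library are available. Lean on these libraries where they do the work, as an engineer would, in place of code of your own. Each camera call takes 0.05 s, during which the arm holds its last target.

## Task

Get the vehicle lift's control box on the bench ready for its electrical test. First clear the tools that lie on its hinged metal cover into the tool tray; then ease the wooden wedge out from under the cover in small tugs, so that the cover comes down without slamming, put the wedge in the tray as well, and press the cover down until it lies fully flat. Press every relay in the open bay fully home in its socket too, at whatever point suits you, and leave the other things on the bench alone.

Things in the scene. Friction and masses are not known exactly. Their poses are not given: they have to be found in the camera images.
- control_box: grey sheet-steel control box lying on its back, fixed, 260 x 340 mm, 80 mm high, flat top face (deck) at z = 80 mm. Origin at the centre of its underside; x points away from the robot, y to its left. On the +y half an open bay with six black relay sockets (rims at z = 63 mm) in two rows; on the -y half the hinged cover.
- cover (a joint): hinge of the cover. 0 rad = shut, flat on the deck; grows as the lip rises. On the wedge it stands at about 0.11 rad. Stiff hinge and rubber seal: with the wedge gone it stops by itself at about 0.05 rad (lip some 9 mm up); pressed near the lip with 5 to 10 N it goes down flat and stays down.
- cover_lip (a point): where to press the cover: on its upper face, 10 mm in from the middle of the free edge; z is the cover's normal. The cover is a flat bare metal plate, 170 (box x) x 165 (box y) x 6 mm, 1 kg, hinged on its far edge along the box's y axis at box x = 105 mm, z = 80 mm; its free edge (lip) is towards the robot at box x = -65 mm, y -167 to -3 mm.
- wedge: plain wooden wedge, 110 mm long (x), 32 mm wide (y), 30 mm thick tapering evenly to 4 mm, 0.06 kg. Origin at the centre of its flat underside; x points to the thin end. It lies on the deck, thin end about 60 mm under the cover's lip, thick end towards the robot, 50 mm of it in front of the lip. The cover's weight holds it: 3 to 12 N of pull frees it.
- tool_tray: open steel tray with a black rubber mat, fixed on the bench to the left of the box: 260 (x) x 220 (y) mm outside, wall 4 mm thick and 32 mm high, inner floor at z = 5 mm. Origin at the centre of its underside, z up.
- spanner: flat steel open-and-ring spanner, 155 mm long (its x), shank 16 mm wide (its y) and 9 mm thick, heads 32 mm wide. Origin under the middle of the shank; z up from there. At the start it lies across the cover, its x about along the box's y axis. May be absent.
- screwdriver: screwdriver with a black eight-sided handle, 80 mm long and 21 mm thick (its y and z), and a steel blade; handle from x = -40 to +40 mm, blade tip at x = 103 mm. Origin under the middle of the handle; z up from there. At the start it lies across the cover, its x about along the box's y axis. May be absent.
- cutter: side cutter with black rubber handles, 12 mm thick, 145 mm long: dark steel joint 24 mm wide (its y) from x = -13 to +21 mm, jaws to x = 45 mm, handles to x = -97 mm and 40 mm apart at their ends. Origin under the joint; z up from there. At the start it lies across the cover, its x about along the box's y axis. May be absent.
- relay0: plug-in relay 0 (may be absent: socket empty): grey block 28 (x) x 22 (y) x 44 mm with a white foot 16 mm high that vanishes in the socket. Origin at the centre of its underside, z up. In the socket at box x = -50, y = 35 mm; underside 47 mm above the box's underside when fully home, 5 to 8 mm higher at the start. Pressed with some 8 N it slides down, and stays.
- relay1: plug-in relay 1 (may be absent: socket empty): grey block 28 (x) x 22 (y) x 44 mm with a white foot 16 mm high that vanishes in the socket. Origin at the centre of its underside, z up. In the socket at box x = -50, y = 81 mm; underside 47 mm above the box's underside when fully home, 5 to 8 mm higher at the start. Pressed with some 8 N it slides down, and stays.
- relay2: plug-in relay 2 (may be absent: socket empty): grey block 28 (x) x 22 (y) x 44 mm with a white foot 16 mm high that vanishes in the socket. Origin at the centre of its underside, z up. In the socket at box x = -50, y = 127 mm; underside 47 mm above the box's underside when fully home, 5 to 8 mm higher at the start. Pressed with some 8 N it slides down, and stays.
- relay3: plug-in relay 3 (may be absent: socket empty): grey block 28 (x) x 22 (y) x 44 mm with a white foot 16 mm high that vanishes in the socket. Origin at the centre of its underside, z up. In the socket at box x = 50, y = 35 mm; underside 47 mm above the box's underside when fully home, 5 to 8 mm higher at the start. Pressed with some 8 N it slides down, and stays.
- relay4: plug-in relay 4 (may be absent: socket empty): grey block 28 (x) x 22 (y) x 44 mm with a white foot 16 mm high that vanishes in the socket. Origin at the centre of its underside, z up. In the socket at box x = 50, y = 81 mm; underside 47 mm above the box's underside when fully home, 5 to 8 mm higher at the start. Pressed with some 8 N it slides down, and stays.
- relay5: plug-in relay 5 (may be absent: socket empty): grey block 28 (x) x 22 (y) x 44 mm with a white foot 16 mm high that vanishes in the socket. Origin at the centre of its underside, z up. In the socket at box x = 50, y = 127 mm; underside 47 mm above the box's underside when fully home, 5 to 8 mm higher at the start. Pressed with some 8 N it slides down, and stays.
- multimeter: grey hand-held multimeter lying on the bench, 150 x 78 x 36 mm; to be left alone. Origin at the centre of its underside.
- spray_can: closed spray can standing on the bench, 52 mm across, 155 mm high; to be left alone. Origin at the centre of its underside.
- grease_tin: flat round steel tin, 60 mm across, 40 mm high; to be left alone. Origin at the centre of its underside.

How it is judged:
On the way, in this order (a step that is already met when the one before it is completed fails the run):
1. all tools lie in the tool tray (x of spanner in the frame of tool_tray between -0.125 and 0.125 m and y of spanner in the frame of tool_tray between -0.105 and 0.105 m and z of each of spanner, screwdriver, cutter in the frame of tool_tray below 0.045 m and x of screwdriver in the frame of tool_tray between -0.125 and 0.125 m and y of screwdriver in the frame of tool_tray between -0.105 and 0.105 m and x of cutter in the frame of tool_tray between -0.125 and 0.125 m and y of cutter in the frame of tool_tray between -0.105 and 0.105 m), for 0.2 s.
2. the wedge is out from under the cover ((x of wedge in the frame of control_box below -0.116 m or z of wedge in the frame of control_box above 0.125 m or y of wedge in the frame of control_box below -0.185 m or y of wedge in the frame of control_box above 0.03 m)), for 0.1 s.
3. the cover is pressed down flat (value of joint cover below 0.02 rad), for 0.2 s.
At the end, for the whole second after the job is handed in: Every tool and the wedge lie at rest in the tray (origin inside the tray walls, less than 45 mm above its underside); the cover is shut to under 0.02 rad (lip less than 3.5 mm up); every relay present stands upright in its socket less than 2 mm short of fully home (all of step 1 and value of joint cover below 0.02 rad and x of wedge in the frame of tool_tray between -0.125 and 0.125 m and y of wedge in the frame of tool_tray between -0.105 and 0.105 m and z of wedge in the frame of tool_tray below 0.045 m and linear speed of each of spanner, screwdriver, cutter, wedge below 0.03 m/s and z of relay0 in the frame of control_box between 0.04 and 0.049 m and x of relay0 in the frame of control_box between -0.054 and -0.046 m and y of relay0 in the frame of control_box between 0.031 and 0.039 m and z of relay1 in the frame of control_box between 0.04 and 0.049 m and x of relay1 in the frame of control_box between -0.054 and -0.046 m and y of relay1 in the frame of control_box between 0.077 and 0.085 m and z of relay2 in the frame of control_box between 0.04 and 0.049 m and x of relay2 in the frame of control_box between -0.054 and -0.046 m and y of relay2 in the frame of control_box between 0.123 and 0.131 m and z of relay3 in the frame of control_box between 0.04 and 0.049 m and x of relay3 in the frame of control_box between 0.046 and 0.054 m and y of relay3 in the frame of control_box between 0.031 and 0.039 m and z of relay4 in the frame of control_box between 0.04 and 0.049 m and x of relay4 in the frame of control_box between 0.046 and 0.054 m and y of relay4 in the frame of control_box between 0.077 and 0.085 m and z of relay5 in the frame of control_box between 0.04 and 0.049 m and x of relay5 in the frame of control_box between 0.046 and 0.054 m and y of relay5 in the frame of control_box between 0.123 and 0.131 m); the robot touches nothing.
It fails at once if the cover slams (falls faster than 2 rad/s) (velocity of joint cover below -2 rad/s).
It fails at once if the multimeter is pushed more than 30 mm away (distance of multimeter from where it was at the start of the episode above 0.03 m).
It fails at once if the spray can is pushed more than 30 mm away (distance of spray_can from where it was at the start of the episode above 0.03 m).
It fails at once if the grease tin is pushed more than 30 mm away (distance of grease_tin from where it was at the start of the episode above 0.03 m).
Of relay0, relay1, relay2, relay3, relay4, relay5 only 4 to 6 are there at a start; the rules pass over those that are not, and their reading is None.
Of spanner, screwdriver, cutter only 2 to 3 are there at a start; the rules pass over those that are not, and their reading is None.
At some moment in a run one of spanner, screwdriver, cutter may be knocked a few centimetres aside while the robot is not near it.
Once in a run the grip may slacken for a moment while it holds something.
It also fails if it takes over 192 s, if anything falls off the work surface, if the arm or the gripper's body presses on something with over 40 N, if the wrist force passes 120 N, or if a joint passes its speed limit or range.

## Working session

There is one attempt and no reset: what is moved stays moved. The work goes in short steps, Python scripts to look and compute and a tool call to move; the robot and the scene stay as the last step left them, time stands still between calls to the robot, and variables do not carry over. Pictures are saved under pics/ and viewed, and the job is handed in when it is done.

Besides the shell and the picture viewer there is one more tool, called after "Call:" as name([rows], argument=value, ...), one row to a line, values as JSON. play_rows: Moves the arm, as the interface text tells. Its arguments: {"type":"object","properties":{"linear":{"type":"array","items":{"type":"array","items":{"type":"number"}}},"turn":{"type":"array","items":{"type":"number"}},"grip":{"type":"array","items":{"type":"number"}},"squeeze":{"type":"number"}},"required":["linear","turn","grip"]}

```bash
mkdir -p pics; cat > h.py <<'E'
from bench import manip
import numpy as np, cv2
def snap(cam,name,crop=None,scale=1):
    r=manip.read_camera(cam); im=r["image"][:,:,::-1].copy()
    if crop: u0,v0,u1,v1=crop; im=im[v0:v1,u0:u1]
    if scale!=1: im=cv2.resize(im,None,fx=scale,fy=scale,interpolation=cv2.INTER_CUBIC)
    cv2.imwrite("pics/"+name+".png",im); return r
def ray(r,u,v,z):
    d=np.array(r["orientation"])@np.array([(u-r["cx"])/r["fx"],(v-r["cy"])/r["fy"],1]); p=np.array(r["xyz"])
    return p+d*(z-p[2])/d[2]
def proj(r,P):
    c=np.array(r["orientation"]).T@(np.array(P)-np.array(r["xyz"])); return r["fx"]*c[0]/c[2]+r["cx"],r["fy"]*c[1]/c[2]+r["cy"]
E
python3 - <<'E'
from h import *
for c in("top","scene"):
    r=snap(c,c+"0"); print(c,r["fx"],r["fy"],r["cx"],r["cy"],r["xyz"],np.round(r["orientation"],3).tolist())
s=manip.get_state(); print(s); print(manip.grip_depth)
E
```

```text
top 422.8921393504091 422.8921393504091 277.4719774567182 200.59315790954346 [ 0.3511182  -0.03042038  1.26310276] [[-0.025, -0.98, 0.198], [-1.0, 0.024, -0.007], [0.002, -0.198, -0.98]]
scene 431.1451237659867 431.1451237659867 277.9089050035145 205.08904667413185 [1.10982345 0.571093   0.67440779] [[-0.759, 0.37, -0.535], [0.651, 0.447, -0.614], [0.012, -0.814, -0.58]]
{'time_s': 0.1, 'qpos': array([ 1.25820379e+00,  1.16449898e-01,  1.44219249e+00,  1.99940153e-05,
        1.58401035e+00, -3.77903722e-02]), 'qvel': array([-0.00149876, -0.00090312, -0.0019815 , -0.0015139 ,  0.00099075,
        0.00093435]), 'tau': array([ 5.26350723e-04, -7.22903538e+01, -6.23864508e+01,  7.81163410e-02,
        2.28816946e-02, -8.85994791e-05]), 'ee_pos': array([0.18310564, 0.6494993 , 0.2179747 ]), 'tool_rot': array([[-3.45028068e-04, -9.62478958e-01,  2.71356106e-01],
       [-1.00256561e-03,  2.71356319e-01,  9.62478438e-01],
       [-9.99999438e-01,  6.00297768e-05, -1.05857385e-03]]), 'ft_force': array([0.06873618, 1.27774257, 0.19253516]), 'ft_torque': array([-0.03448144,  0.00677782,  0.09357229]), 'grip_width': 1.0015179810758725}
0.0188
```

View pics/top0.png

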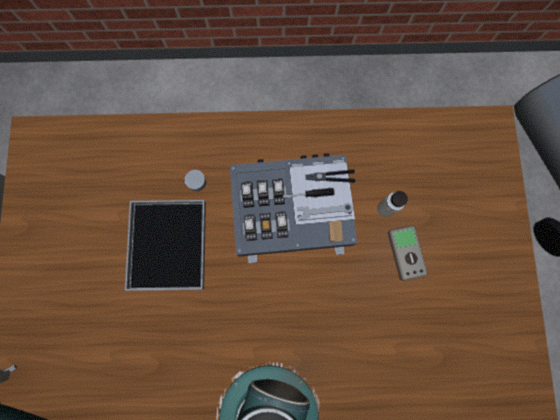

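View pics/scene0.png

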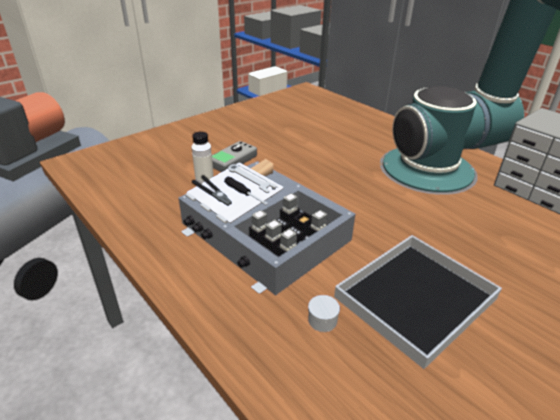

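```bash
python3 - <<'E'
from h import *
r=snap("top","top1",(220,145,365,270),5.5)
snap("scene","sc1",(170,125,365,290),4)
E
```

```text
(no output)
```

View pics/top1.png

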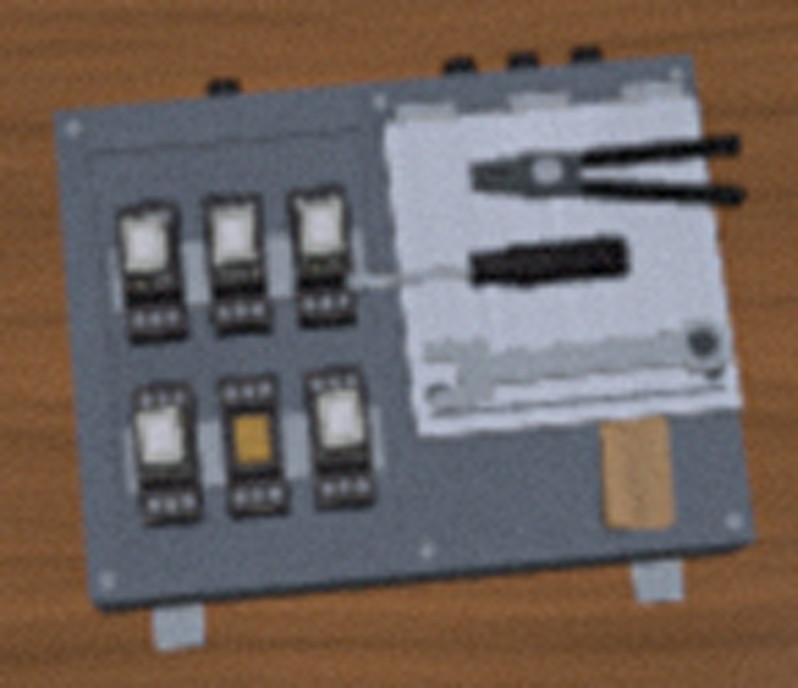

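View pics/sc1.png

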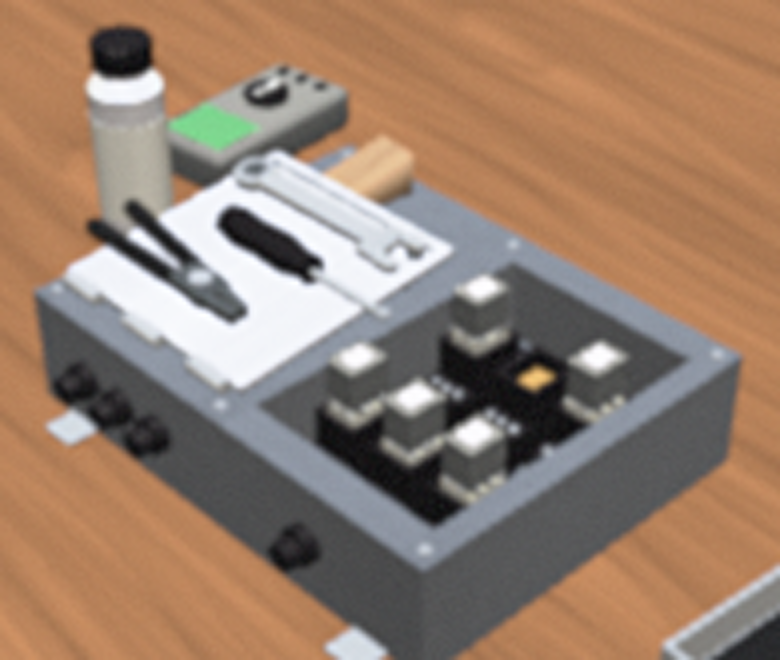

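```bash
cat > fit.py <<'E'
from h import *
from scipy.optimize import least_squares
T=manip.read_camera("top"); S=manip.read_camera("scene")
def t(u,v): return (220+u/5.5-.4,145+v/5.5-.4)
def s(u,v): return (170+u/4-.4,125+v/4-.4)
def place(p,P): c,n=np.cos(p[2]),np.sin(p[2]); return np.array([p[0]+c*P[0]-n*P[1],p[1]+n*P[0]+c*P[1],P[2]])
def fit(obs,p0):
    f=lambda p:np.concatenate([np.subtract(proj(r,place(p,P)),px) for r,P,px in obs])
    o=least_squares(f,p0); print(np.round(o.x,4),"res",np.round(o.fun,1)); return o.x
if __name__=="__main__":
    obs=[(T,(.13,.17,.08),t(55,112)),(T,(.13,-.17,.08),t(690,57)),(T,(-.13,.17,.08),t(94,602)),(T,(-.13,-.17,.08),t(752,543)),
     (S,(.13,-.17,.08),s(38,292)),(S,(.13,.17,.08),s(425,570)),(S,(-.13,.17,.08),s(740,360))]
    fit(obs[:4],[.55,0,0]); fit(obs[4:],[.55,0,0]); b=fit(obs,[.55,0,0])
    for r,px in((T,t(605,418)),(T,t(665,415)),(T,t(604,522)),(T,t(675,527))): print(ray(r,*px,.11))
    snap("top","tray",(115,185,215,300),5); snap("scene","tray2",(300,220,520,375),3.6)
E
python3 fit.py
```

```text
[ 0.581  -0.0803  0.0664] res [-0.3 -0.2  0.5 -0.4 -0.9  0.4  0.7 -0. ]
[ 0.5851 -0.0773  0.0654] res [-1.  -0.7 -0.4  0.6  1.4 -0.9]
[ 0.5826 -0.0795  0.0652] res [-0.5 -0.8  0.2 -0.8 -1.3 -0.2  0.3 -0.5 -0.5 -1.4 -0.1 -0.5  1.4 -1.7]
[ 0.52412621 -0.18112201  0.11      ]
[ 0.52489419 -0.21127431  0.11      ]
[ 0.4719868  -0.17803128  0.11      ]
[ 0.46861959 -0.21315903  0.11      ]
```

View pics/tray.png

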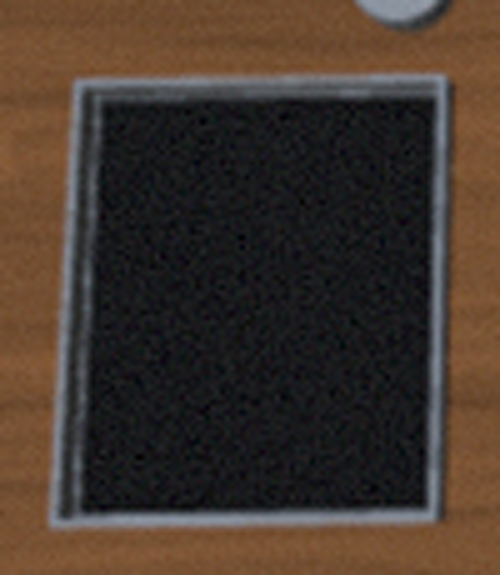

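View pics/tray2.png

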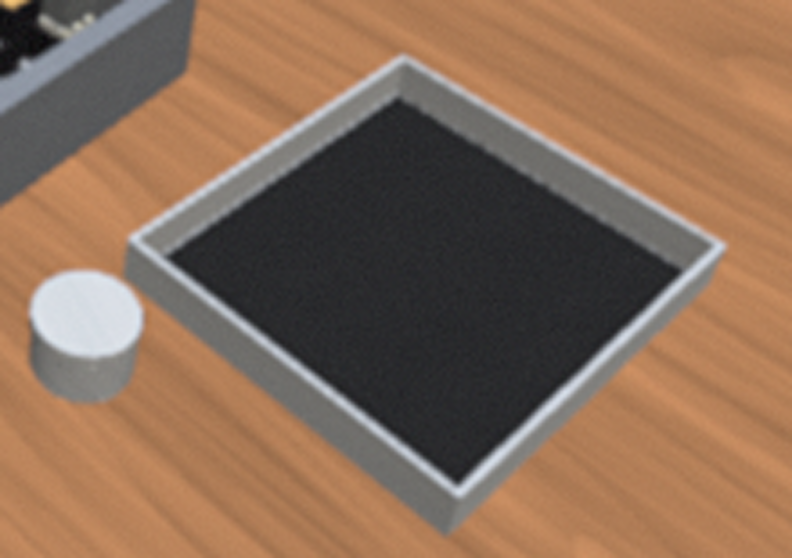

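```bash
cat > tools.py <<'E'
from fit import *
b=np.array([.582,-.0793,.0655])
cb,sb=np.cos(b[2]),np.sin(b[2])
def tobox(p): d=p[:2]-b[:2]; return np.array([cb*d[0]+sb*d[1],-sb*d[0]+cb*d[1],p[2]])
def oncover(r,px,h):  # h above cover face
    z=.1
    for _ in range(20):
        p=ray(r,*px,z); x=tobox(p)[0]; z=.086+max(0,(.105-x))*.11+h
    return p
E
python3 - <<'E'
from tools import *
def q(u,v): return (115+u/5-.4,185+v/5-.4)
def w(u,v): return (300+u/3.6-.4,220+v/3.6-.4)
obs=[(T,(.13,.11,.032),q(75,80)),(T,(.13,-.11,.032),q(448,75)),(T,(-.13,.11,.032),q(50,525)),(T,(-.13,-.11,.032),q(440,520)),
(S,(.13,-.11,.032),w(132,238)),(S,(.13,.11,.032),w(460,490)),(S,(-.13,.11,.032),w(725,245)),(S,(-.13,-.11,.032),w(403,57))]
fit(obs[:4],[.45,.3,0]);fit(obs[4:],[.45,.3,0]);fit(obs,[.45,.3,0])
for n,uv,h in(("pivot",(547,172),.012),("jaw",(472,178),.01),("h1",(738,145),.01),("h2",(742,195),.01),("sd0",(472,268),.0105),("sd1",(627,257),.0105),("tip",(355,280),.0105),("ring",(703,343),.009),("open",(450,370),.009),("lipL",(418,435),0),("lipR",(742,405),0)):
    p=oncover(T,t(*uv),h); print(n,np.round(p,3),np.round(tobox(p),3))
snap("top","sp",(288,195,362,245),10)
snap("scene","sp2",(215,155,295,210),9)
E
```

```text
[ 0.48    0.2899 -0.0104] res [ 0.2 -0.2 -0.2 -0.3  0.3  0.3 -0.4  0.1]
[ 0.4813  0.291  -0.0107] res [-1.1 -0.7  0.2  1.4  0.7 -0.7  0.3 -1.4]
[ 0.4807  0.2906 -0.0105] res [ 0.  -0.4 -0.4 -0.5  0.   0.1 -0.6 -0.1 -1.  -0.9  0.2  1.1  0.6 -0.9
  0.3 -1.6]
pivot [ 0.654 -0.159  0.102] [ 0.067 -0.084  0.102]
jaw [ 0.652 -0.12   0.1  ] [ 0.068 -0.045  0.1  ]
h1 [ 0.667 -0.258  0.1  ] [ 0.073 -0.184  0.1  ]
h2 [ 0.639 -0.258  0.103] [ 0.045 -0.182  0.103]
sd0 [ 0.604 -0.118  0.106] [ 0.019 -0.04   0.106]
sd1 [ 0.607 -0.197  0.106] [ 0.018 -0.119  0.106]
tip [ 0.599 -0.058  0.106] [0.018 0.02  0.106]
ring [ 0.561 -0.232  0.11 ] [-0.031 -0.151  0.11 ]
open [ 0.55  -0.104  0.11 ] [-0.033 -0.023  0.11 ]
lipL [ 0.519 -0.087  0.105] [-0.064 -0.004  0.105]
lipR [ 0.53  -0.251  0.105] [-0.063 -0.168  0.105]
```

View pics/sp.png

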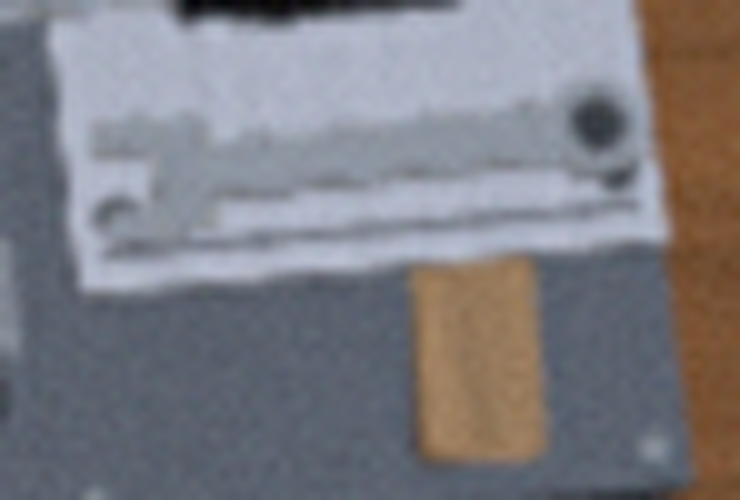

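View pics/sp2.png

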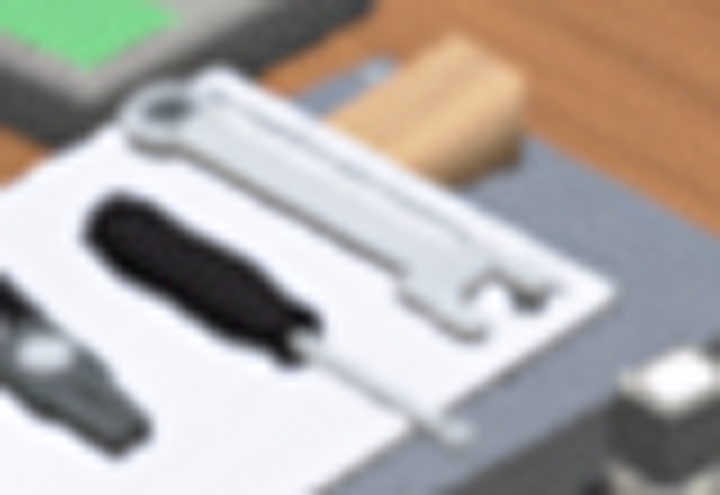

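```bash
cat >> h.py <<'E'
def go(x,y,z,yaw=None,note=""):
    s=manip.get_state(); R=np.array(s["tool_rot"]); d=R.T@(np.array([x,y,z])-s["ee_pos"])
    za=np.degrees(np.arctan2(R[1,2],R[0,2])); 
    msg=f"lin {np.round(d/.15,3).tolist()}"
    if yaw is not None:
        dt=(za-np.degrees(yaw)+90)%180-90; msg+=f" turn {dt/45:.3f}"
    print(note,msg,"| now",np.round(s["ee_pos"],4),"yaw",round(za,1),"t",round(s["time_s"],2),"F",np.round(s["ft_force"],1),"w",round(s["grip_width"]*93,1))
E
python3 - <<'E'
from tools import *
def q(u,v): return (288+u/10-.45,195+v/10-.45)
def q2(u,v): return (215+u/9-.45,155+v/9-.45)
P=[]
for n,uv in(("ring",(598,122)),("s500",(500,139)),("s300",(305,165)),("head",(175,180))):
    p=oncover(T,q(*uv),.009); P.append(p); print(n,np.round(p,4),np.round(tobox(p),4))
d=P[0]-P[3]; print("axis",np.degrees(np.arctan2(d[1],d[0])))
for n,uv in(("ring",(170,110)),("s",(285,190))):
    p=oncover(S,q2(*uv),.009); print("S",n,np.round(p,4),np.round(tobox(p),4))
# can
print("can top",ray(T,397,199,.155),"meter",ray(T,408,253,.036))
E
```

```text
ring [ 0.5617 -0.2323  0.1099] [-0.0303 -0.1514  0.1099]
s500 [ 0.5576 -0.2048  0.1101] [-0.0326 -0.1237  0.1101]
s300 [ 0.5515 -0.1504  0.1104] [-0.035  -0.069   0.1104]
head [ 0.5482 -0.1143  0.1105] [-0.036  -0.0327  0.1105]
axis -83.47434916445353
S ring [ 0.566  -0.229   0.1094] [-0.0258 -0.1483  0.1094]
S s [ 0.5666 -0.1739  0.1089] [-0.0216 -0.0934  0.1089]
can top [ 0.57125241 -0.35857082  0.155     ] meter [ 0.43504038 -0.41266238  0.036     ]
```

```bash
python3 -c "
from h import *
go(.30,.55,.22,.113)"
```

```text
lin [-0.009, -0.93, -0.428] turn 1.506 | now [0.1832 0.6497 0.2187] yaw 74.3 t 0.7 F [-0.3  0.1 -0. ] w 93.1
```

Call:
play_rows([
  [0,-0.2,-0.25],
  [0,-0.5,-0.6],
  [0,-0.84,-1],
  [0,-0.84,-1],
  [0,-0.84,-1],
  [0,-0.84,-1],
  [0,-0.84,-1],
  [0,-0.84,-1],
], turn=[0.1,0.3,0.5,0.6,0.75,0.75,0.75,0.75], grip=[0.27,0.27,0.27,0.27,0.27,0.27,0.27,0.27], squeeze=40)

```text
time_s: 1.7
ee_pos: [0.2636, 0.4713, 0.2185]
tool_rot: [[-0.0, -0.651, 0.759], [-0.0, 0.759, 0.651], [-1.0, -0.0, -0.0]]
ft_force: [1.2, -0.2, 0.2]
grip_width: 0.364
```

```bash
python3 -c "
from h import *
go(.5555,-.173,.2,.113)"
```

```text
lin [0.124, -4.528, -1.319] turn 0.759 | now [0.2636 0.4713 0.2185] yaw 40.6 t 1.7 F [ 1.2 -0.2  0.2] w 33.9
```

Call:
play_rows([
  [0,-0.3,-0.1],
  [0,-0.7,-0.2],
  [0,-1,-0.3],
  [0,-1,-0.3],
  [0,-1,-0.3],
  [0,-1,-0.3],
  [0,-1,-0.3],
  [0,-1,-0.3],
], turn=[0.1,0.3,0.5,0.6,0.76,0.76,0.76,0.76], grip=[0.27,0.27,0.27,0.27,0.27,0.27,0.27,0.27])

```text
time_s: 2.7
ee_pos: [0.327, 0.3284, 0.2185]
tool_rot: [[-0.0, -0.114, 0.993], [-0.0, 0.993, 0.114], [-1.0, -0.0, -0.0]]
ft_force: [0.3, -0.4, 0.4]
grip_width: 0.365
```

```bash
python3 -c "
from h import *
go(.5555,-.173,.2,.113)"
```

```text
lin [0.124, -3.494, 1.133] turn 0.002 | now [0.327  0.3284 0.2185] yaw 6.5 t 2.7 F [ 0.3 -0.4  0.4] w 33.9
```

Call:
play_rows([
  [0,-0.3,0.2],
  [0,-0.6,0.4],
  [0,-1,0.6],
  [0,-1,0.6],
  [0,-1,0.6],
  [0,-1,0.6],
  [0,-1,0.6],
  [0,-1,0.6],
], turn=[0,0,0,0,0,0,0,0], grip=[0.27,0.27,0.27,0.27,0.27,0.27,0.27,0.27])

```text
time_s: 3.7
ee_pos: [0.4332, 0.1902, 0.2186]
tool_rot: [[-0.0, -0.115, 0.993], [-0.0, 0.993, 0.115], [-1.0, -0.0, -0.0]]
ft_force: [0.5, -0.2, -0.2]
grip_width: 0.366
```

Call:
play_rows([
  [0,-0.3,0.2],
  [0,-0.6,0.4],
  [0,-1,0.53],
  [0,-1,0.53],
  [0,-1,0.53],
  [0,-1,0.53],
  [0,-1,0.53],
  [0,-1,0.53],
], turn=[0,0,0,0,0,0,0,0], grip=[0.27,0.27,0.27,0.27,0.27,0.27,0.27,0.27])

```text
time_s: 4.7
ee_pos: [0.5293, 0.051, 0.2187]
tool_rot: [[0.0, -0.116, 0.993], [-0.0, 0.993, 0.116], [-1.0, -0.0, 0.0]]
ft_force: [-0.5, 0.3, -0.3]
grip_width: 0.363
```

Call:
play_rows([
  [0,-0.3,0],
  [0,-0.6,0],
  [0,-1,0],
  [0,-1,0],
  [0,-1,0],
  [0,-1,0],
  [0,-1,0],
  [0,-1,0],
], turn=[0,0,0,0,0,0,0,0], grip=[0.27,0.27,0.27,0.27,0.27,0.27,0.27,0.27])

```text
time_s: 5.7
ee_pos: [0.5468, -0.0974, 0.2188]
tool_rot: [[0.0, -0.117, 0.993], [-0.0, 0.993, 0.117], [-1.0, -0.0, 0.0]]
ft_force: [-0.1, 0.1, -0.7]
grip_width: 0.367
```

```bash
python3 -c "
from h import *
go(.5555,-.173,.15,.113)
snap('top','a1',(280,150,365,250),7)
snap('scene','a2',(150,100,350,250),4)"
```

```text
lin [0.459, -0.507, -0.001] turn 0.006 | now [ 0.5468 -0.0974  0.2188] yaw 6.7 t 5.7 F [-0.1  0.1 -0.7] w 34.1
```

View pics/a2.png

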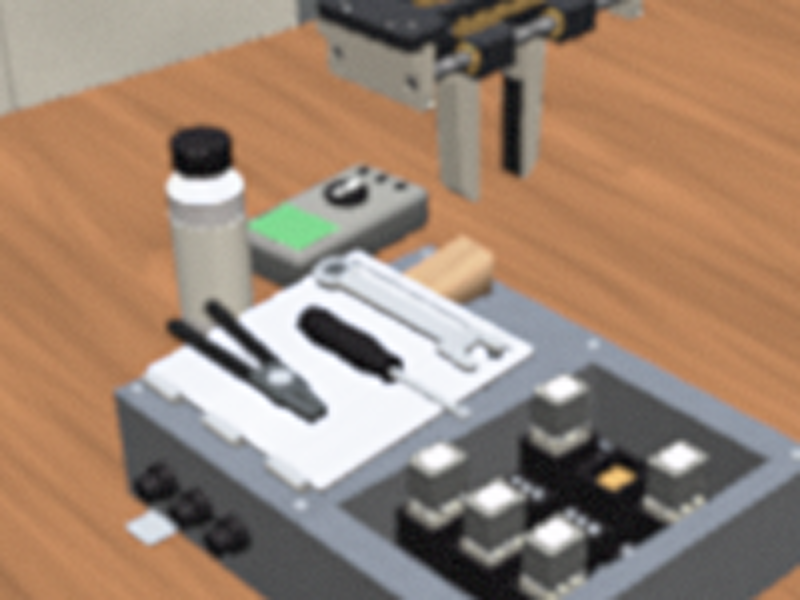

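Call:
play_rows([
  [0,-0.25,0],
  [0,-0.5,0],
  [0.2,-0.5,0],
  [0.4,-0.5,0],
  [0.6,-0.5,0],
  [0.66,-0.5,0],
  [0.66,-0.5,0],
  [0.66,-0.5,0],
], turn=[0,0,0,0,0,0,0,0], grip=[0.27,0.27,0.27,0.27,0.27,0.27,0.27,0.27])

```text
time_s: 6.8
ee_pos: [0.5561, -0.1723, 0.1213]
tool_rot: [[0.002, -0.117, 0.993], [-0.001, 0.993, 0.117], [-1.0, -0.001, 0.002]]
ft_force: [0.8, 0.7, -0.2]
grip_width: 0.366
```

```bash
python3 -c "
from h import *
go(.5555,-.173,.106,.113)
snap('top','b1',(280,150,370,250),6)
snap('scene','b2',(180,100,330,230),5)"
```

```text
lin [0.102, -0.004, -0.005] turn 0.005 | now [ 0.5561 -0.1723  0.1213] yaw 6.7 t 6.8 F [ 0.8  0.7 -0.2] w 34.0
```

View pics/b2.png

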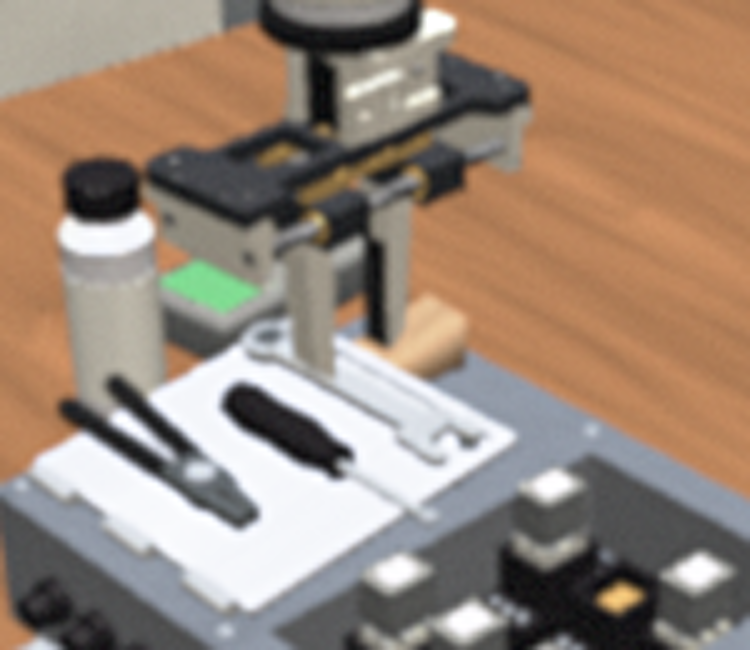

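View pics/b1.png

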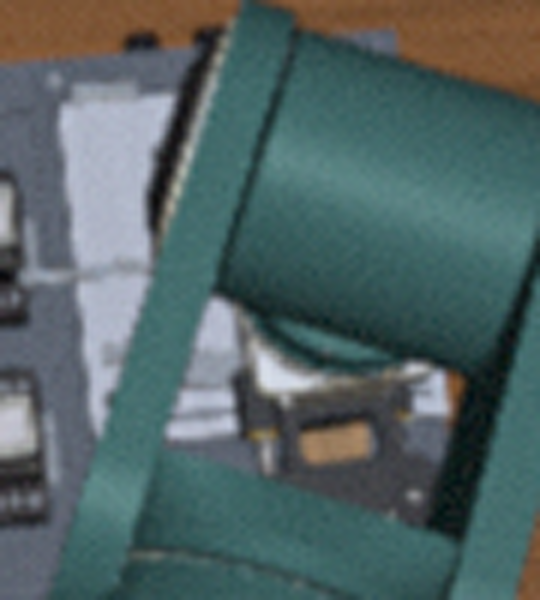

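```bash
python3 - <<'E'
from tools import *
s=manip.get_state();R=s["tool_rot"];p=s["ee_pos"]
f=lambda P:np.round((np.array(proj(S,P))-[180,100]+.4)*5)
for dz in(.017,.0345):
  for dy in(-.0075,.0075): print("far",dz,dy,f(p+R@[0,dy,dz]))
for y in(-.232,-.173,-.114):
  x=.5617-.115*(-.232-y)*-1 if 0 else .5617+(y+.232)*-.1144
  n=np.array([.0065*1.0,0.0007,0])
  print("spanner c",f([x,y,.1095]),"far edge",f([x+.008,y+.001,.109]),"near",f([x-.008,y-.001,.11]))
E
```

```text
far 0.017 -0.0075 [316. 362.]
far 0.017 0.0075 [338. 373.]
far 0.0345 -0.0075 [291. 375.]
far 0.0345 0.0075 [312. 386.]
spanner c [273. 331.] far edge [261. 337.] near [284. 324.]
spanner c [353. 372.] far edge [341. 379.] near [364. 365.]
spanner c [438. 417.] far edge [426. 424.] near [449. 409.]
```

```bash
python3 -c "
from h import *
snap('scene','b3',(215,145,285,200),11)"
```

```text
(no output)
```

View pics/b3.png

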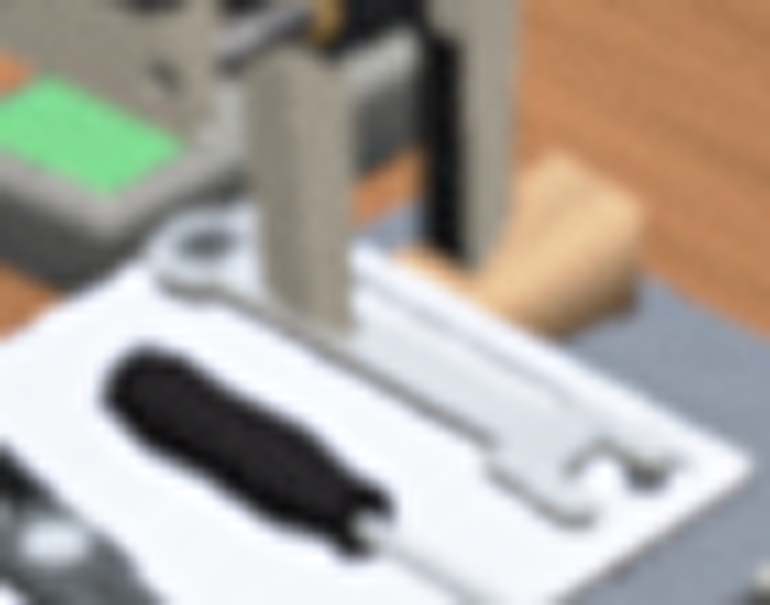

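```bash
python3 - <<'E'
from tools import *
q=lambda u,v:(215+u/11-.45,145+v/11-.45)
for n,uv in(("ring",(208,243)),("head",(545,465)),("faredge",(360,355)),("faredge2",(470,425)),("lipcorner",(752,465)),("lipmid",(560,355))):
    p=oncover(S,q(*uv),0 if 'lip' in n else .009); print(n,np.round(p,4),np.round(tobox(p),4))
E
```

```text
ring [ 0.5656 -0.2294  0.1094] [-0.0262 -0.1487  0.1094]
head [ 0.5642 -0.1062  0.1087] [-0.0196 -0.0256  0.1087]
faredge [ 0.5677 -0.1681  0.1088] [-0.0201 -0.0876  0.1088]
faredge2 [ 0.5666 -0.1294  0.1086] [-0.0186 -0.049   0.1086]
lipcorner [ 0.5244 -0.0829  0.1039] [-0.0578  0.0002  0.1039]
lipmid [ 0.5279 -0.1454  0.104 ] [-0.0583 -0.0624  0.104 ]
```

Call:
play_rows([
  [0.03,0,0.0],
  [0.06,0,0.005],
  [0.09,0,0.005],
  [0.1,0,0.005],
  [0.1,0,0.005],
  [0.1,0,0.005],
  [0.1,0,0.005],
  [0.1,0,0.005],
], turn=[0,0,0,0,0,0,0,0], grip=[0.27,0.27,0.27,0.27,0.27,0.27,0.27,0.27])

```text
time_s: 8.15
ee_pos: [0.5564, -0.1721, 0.1052]
tool_rot: [[0.001, -0.117, 0.993], [-0.0, 0.993, 0.117], [-1.0, -0.001, 0.001]]
ft_force: [0.1, -0.6, -0.2]
grip_width: 0.362
```

Call:
play_rows([
  [0.005,0,0.0],
  [0.01,0,0],
  [0.01,0,0],
  [0.01,0,0],
  [0.01,0,0],
  [0.01,0,0],
  [0.01,0,0],
  [0.01,0,0],
], turn=[0,0,0,0,0,0,0,0], grip=[0.27,0.27,0.27,0.27,0.27,0.27,0.27,0.27])

```text
time_s: 9.15
ee_pos: [0.5564, -0.1721, 0.1037]
tool_rot: [[0.001, -0.117, 0.993], [-0.0, 0.993, 0.117], [-1.0, -0.0, 0.001]]
ft_force: [-0.1, -0.5, -0.1]
grip_width: 0.364
```

Still free; close and see.

Call:
play_rows([
  [0.003,0,0.0],
  [0.003,0,0],
  [0.003,0,0],
  [0.003,0,0],
  [0.003,0,0],
  [0.003,0,0],
  [0.003,0,0],
  [0.003,0,0],
], turn=[0,0,0,0,0,0,0,0], grip=[0.5,0.7,1,1,1,1,1,1], squeeze=45)

```text
time_s: 10.15
ee_pos: [0.5564, -0.1721, 0.1033]
tool_rot: [[0.001, -0.117, 0.993], [-0.0, 0.993, 0.117], [-1.0, -0.001, 0.001]]
ft_force: [1.2, 0.6, 0.4]
grip_width: 0.164
```

Call:
play_rows([
  [-0.02,0,0.0],
  [-0.06,0,0],
  [-0.15,0,0],
  [-0.3,0,0],
  [-0.5,0,0],
  [-0.75,0,0],
  [-0.8,0,0],
  [-0.8,0,0],
], turn=[0,0,0,0,0,0,0,0], grip=[1,1,1,1,1,1,1,1])

```text
time_s: 11.15
ee_pos: [0.5563, -0.1721, 0.2233]
tool_rot: [[0.001, -0.117, 0.993], [-0.001, 0.993, 0.117], [-1.0, -0.001, 0.001]]
ft_force: [0.5, 0.3, -1.0]
grip_width: 0.165
```

```bash
python3 - <<'E'
from h import *
tb=np.array([.4803,.2903]);a=-.0105
for x in(.08,.03,-.02,-.085): print(x,np.round(tb+[np.cos(a)*x,np.sin(a)*x],3))
go(.56,.29,.22,0)
snap('scene','c1',(150,60,350,210),4)
E
```

```text
0.08 [0.56  0.289]
0.03 [0.51 0.29]
-0.02 [0.46  0.291]
-0.085 [0.395 0.291]
 lin [0.02, 3.057, 0.384] turn 0.149 | now [ 0.5563 -0.1721  0.2233] yaw 6.7 t 11.15 F [ 0.5  0.3 -1. ] w 15.3
```

View pics/c1.png

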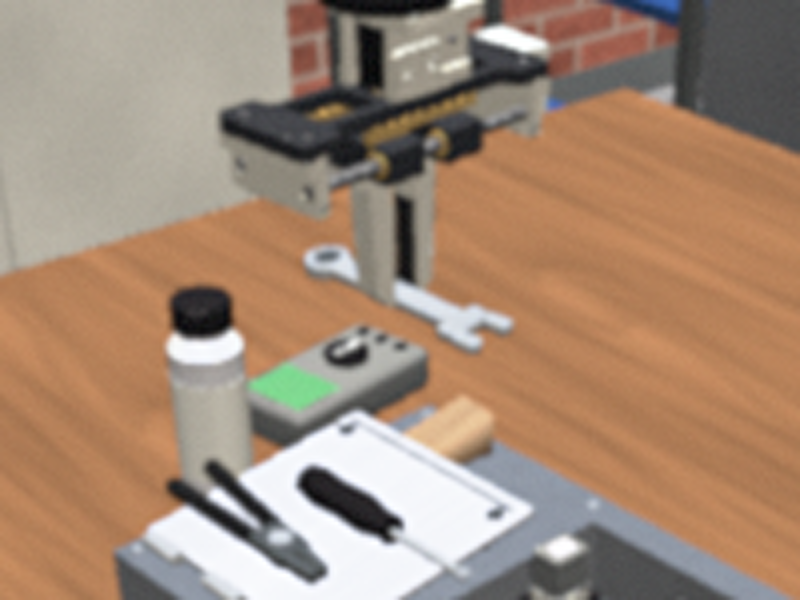

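Call:
play_rows([
  [0,0.15,0.0],
  [0,0.4,0.05],
  [0,0.7,0.1],
  [0,1,0.13],
  [0,1,0.13],
  [0,1,0.13],
  [0,1,0.13],
  [0,1,0.13],
], turn=[0.05,0.1,0.15,0.15,0.15,0.15,0.15,0.15], grip=[1,1,1,1,1,1,1,1])

```text
time_s: 12.2
ee_pos: [0.5579, -0.0215, 0.2221]
tool_rot: [[-0.0, 0.002, 1.0], [-0.0, 1.0, -0.002], [-1.0, -0.0, -0.0]]
ft_force: [-0.2, 0.1, -1.2]
grip_width: 0.166
```

Call:
play_rows([
  [0,0.15,0.0],
  [0,0.4,0.0],
  [0,0.7,0],
  [0,1,0],
  [0,1,0],
  [0,1,0],
  [0,1,0],
  [0,1,0],
], turn=[0,0,0,0,0,0,0,0], grip=[1,1,1,1,1,1,1,1])

```text
time_s: 13.2
ee_pos: [0.5583, 0.1276, 0.2221]
tool_rot: [[-0.0, 0.003, 1.0], [-0.0, 1.0, -0.003], [-1.0, -0.0, -0.0]]
ft_force: [0.3, 0.5, -1.6]
grip_width: 0.162
```

Call:
play_rows([
  [0,0.15,0.0],
  [0,0.4,0.0],
  [0,0.7,0],
  [0,1,0],
  [0,1,0],
  [0,1,0],
  [0,1,0],
  [0,1,0],
], turn=[0,0,0,0,0,0,0,0], grip=[1,1,1,1,1,1,1,1])

```text
time_s: 14.2
ee_pos: [0.5589, 0.2768, 0.2223]
tool_rot: [[-0.0, 0.004, 1.0], [-0.0, 1.0, -0.004], [-1.0, -0.0, -0.0]]
ft_force: [-0.5, -0.4, -1.0]
grip_width: 0.165
```

```bash
python3 - <<'E'
from h import *
go(.56,.289,.02,0)
snap('scene','c2',(280,160,520,340),3.3)
E
```

```text
lin [1.348, 0.082, 0.007] turn -0.005 | now [0.5589 0.2768 0.2223] yaw -0.2 t 14.2 F [-0.5 -0.4 -1. ] w 15.4
```

View pics/c2.png

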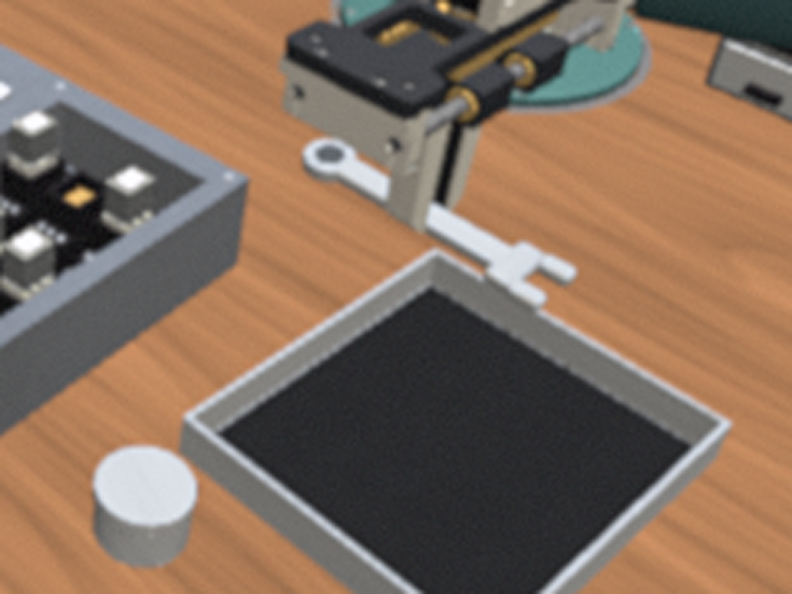

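Call:
play_rows([
  [0.1,0.08,0.0],
  [0.4,0.08,0.0],
  [0.7,0.08,0],
  [1,0.08,0],
  [1,0.08,0],
  [1,0.08,0],
  [1,0.08,0],
  [1,0.08,0],
], turn=[0,0,0,0,0,0,0,0], grip=[1,1,1,1,1,1,1,1])

```text
time_s: 15.25
ee_pos: [0.5595, 0.2892, 0.0737]
tool_rot: [[0.002, 0.004, 1.0], [0.001, 1.0, -0.004], [-1.0, 0.001, 0.002]]
ft_force: [0.2, 0.3, -0.3]
grip_width: 0.159
```

Call:
play_rows([
  [0.1,0.0,0.0],
  [0.2,0.0,0.0],
  [0.3,0,0],
  [0.35,0,0],
  [0.38,0,0],
  [0.4,0,0],
  [0.4,0,0],
  [0.4,0,0],
], turn=[0,0,0,0,0,0,0,0], grip=[1,1,1,1,1,1,1,1])

```text
time_s: 16.25
ee_pos: [0.5598, 0.2893, 0.0142]
tool_rot: [[0.002, 0.004, 1.0], [0.001, 1.0, -0.004], [-1.0, 0.001, 0.002]]
ft_force: [0.6, -0.9, -1.8]
grip_width: 0.164
```

Call:
play_rows([
  [0.015,0.0,0.0],
  [0.03,0.0,0.0],
  [0.035,0,0],
  [0.035,0,0],
  [0.035,0,0],
  [0.035,0,0],
  [0.035,0,0],
  [0.035,0,0],
], turn=[0,0,0,0,0,0,0,0], grip=[1,1,1,1,0.3,0.3,0.3,0.3])

```text
time_s: 17.25
ee_pos: [0.5598, 0.2893, 0.0089]
tool_rot: [[0.002, 0.004, 1.0], [0.001, 1.0, -0.004], [-1.0, 0.001, 0.002]]
ft_force: [0.0, -0.4, -0.2]
grip_width: 0.347
```

Call:
play_rows([
  [-0.1,0.0,0.0],
  [-0.3,0.0,0.0],
  [-0.6,0,0],
  [-1,0,0],
  [-1,0,0],
  [-1,0,0],
  [-1,-0.2,0],
  [-1,-0.5,0],
], turn=[0,0,0,0,0,0,0,0], grip=[0.3,0.3,0.3,0.3,0.22,0.22,0.22,0.22])

```text
time_s: 18.25
ee_pos: [0.5584, 0.2137, 0.157]
tool_rot: [[-0.0, 0.002, 1.0], [0.0, 1.0, -0.002], [-1.0, 0.0, -0.0]]
ft_force: [1.0, -0.9, 0.0]
grip_width: 0.39
```

```bash
python3 - <<'E'
from tools import *
q=lambda u,v:t(u,v)
snap('scene','d1',(280,160,520,340),3.3)
snap('top','d2',(285,150,365,230),9)
go(.605,-.15,.22,.07)
E
```

```text
lin [-0.416, -2.422, 0.321] turn -0.096 | now [0.5588 0.2136 0.1578] yaw -0.3 t 18.45 F [-0.2  0.4  0.8] w 36.3
```

View pics/d1.png

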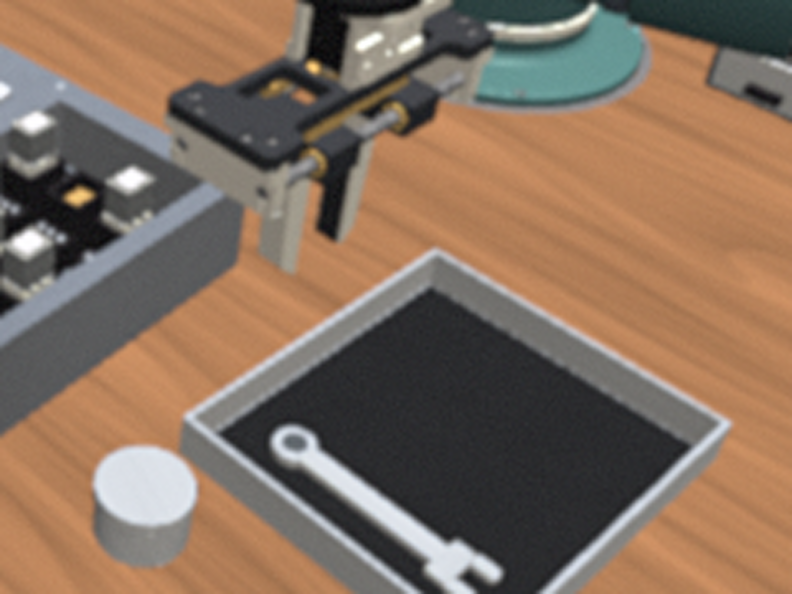

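View pics/d2.png

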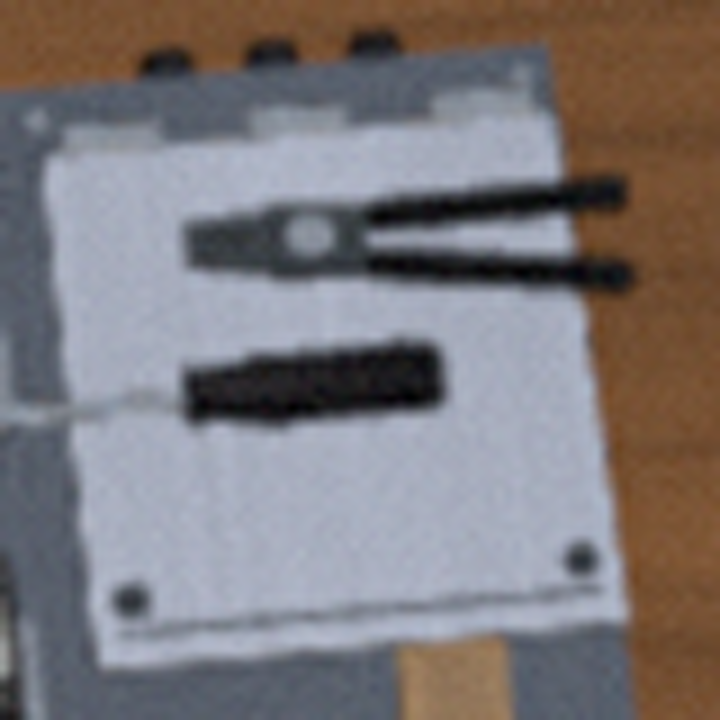

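```bash
python3 - <<'E'
from tools import *
q=lambda u,v:(285+u/9-.45,150+v/9-.45)
for n,uv,h in(("sdL",(185,396),.0105),("sdR",(442,376),.0105),("sdm",(312,386),.021),("pivot",(310,236),.012),("jaw",(188,245),.01),("h1",(615,192),.01),("h2",(622,274),.01)):
    p=oncover(T,q(*uv),h); print(n,np.round(p,4),np.round(tobox(p),4))
E
```

```text
sdL [ 0.6029 -0.1168  0.106 ] [ 0.0184 -0.0388  0.106 ]
sdR [ 0.6073 -0.1971  0.1061] [ 0.0175 -0.1192  0.1061]
sdm [ 0.6028 -0.1553  0.1168] [ 0.0158 -0.0772  0.1168]
pivot [ 0.6544 -0.1585  0.1022] [ 0.067  -0.0837  0.1022]
jaw [ 0.6529 -0.1201  0.1001] [ 0.0681 -0.0453  0.1001]
h1 [ 0.667  -0.2559  0.0995] [ 0.0733 -0.1818  0.0995]
h2 [ 0.6395 -0.2559  0.1025] [ 0.0458 -0.18    0.1025]
```

Call:
play_rows([
  [-0.1,-0.1,0.05],
  [-0.2,-0.4,0.1],
  [-0.35,-0.8,0.1],
  [-0.4,-1,0.1],
  [-0.4,-1,0.1],
  [-0.4,-1,0.1],
  [-0.4,-1,0.1],
  [-0.4,-1,0.1],
], turn=[0,-0.05,-0.07,-0.07,-0.07,-0.07,-0.07,-0.07], grip=[0.18,0.18,0.18,0.18,0.18,0.18,0.18,0.18])

```text
time_s: 19.55
ee_pos: [0.5732, 0.0652, 0.2177]
tool_rot: [[0.001, -0.052, 0.999], [0.001, 0.999, 0.052], [-1.0, 0.001, 0.001]]
ft_force: [-0.2, -0.9, -0.6]
grip_width: 0.415
```

Call:
play_rows([
  [0,-0.15,0.05],
  [0,-0.4,0.1],
  [0,-0.8,0.1],
  [0,-1,0.15],
  [0,-1,0.15],
  [0,-1,0.15],
  [0,-1,0.15],
  [0,-1,0.15],
], turn=[0,0,0,0,0,0,0,0], grip=[0.18,0.18,0.18,0.18,0.18,0.18,0.18,0.18])

```text
time_s: 20.55
ee_pos: [0.6035, -0.0825, 0.2177]
tool_rot: [[0.001, -0.053, 0.999], [0.001, 0.999, 0.053], [-1.0, 0.001, 0.001]]
ft_force: [0.2, -0.8, 0.3]
grip_width: 0.411
```

```bash
python3 - <<'E'
from h import *
go(.606,-.15,.1,.055)
E
```

```text
lin [0.785, -0.451, -0.008] turn -0.002 | now [ 0.6035 -0.0825  0.2177] yaw 3.1 t 20.55 F [ 0.2 -0.8  0.3] w 38.3
```

Call:
play_rows([
  [0,-0.25,0],
  [0,-0.45,0],
  [0.1,-0.45,0],
  [0.3,-0.45,0],
  [0.5,-0.45,0],
  [0.6,-0.45,-0.01],
  [0.6,-0.45,-0.01],
  [0.6,-0.45,-0.01],
], turn=[0,0,0,0,0,0,0,0], grip=[0.18,0.18,0.18,0.18,0.18,0.18,0.18,0.18])

```text
time_s: 21.55
ee_pos: [0.6061, -0.1498, 0.129]
tool_rot: [[0.002, -0.054, 0.999], [0.0, 0.999, 0.054], [-1.0, 0.0, 0.002]]
ft_force: [-0.4, 0.2, 0.3]
grip_width: 0.409
```

```bash
python3 - <<'E'
from h import *
go(.606,-.15,.1,.055)
snap('scene','e1',(190,130,280,200),8)
E
```

```text
lin [0.193, -0.001, -0.001] turn -0.002 | now [ 0.6061 -0.1498  0.129 ] yaw 3.1 t 21.55 F [-0.4  0.2  0.3] w 38.0
```

View pics/e1.png

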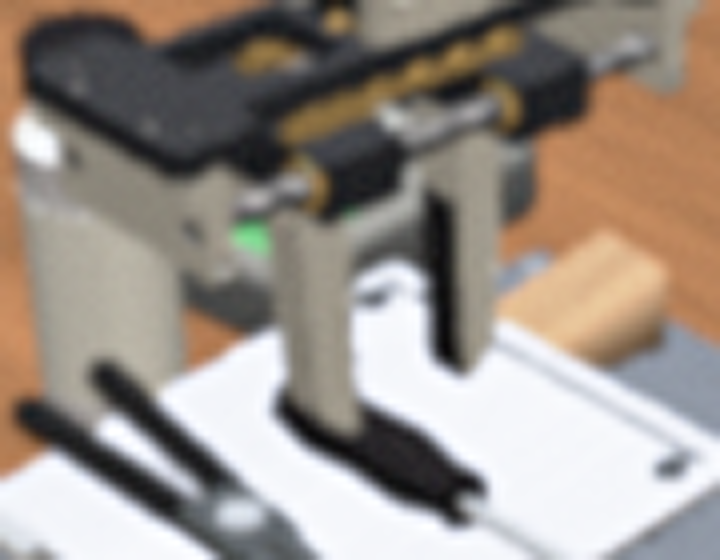

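Call:
play_rows([
  [0.05,0,0],
  [0.1,0,0],
  [0.15,0,0],
  [0.18,0,0],
  [0.185,0,0],
  [0.185,0,0],
  [0.185,0,0],
  [0.185,0,0],
], turn=[0,0,0,0,0,0,0,0], grip=[0.18,0.18,0.18,0.18,0.18,0.18,0.18,0.18])

```text
time_s: 22.6
ee_pos: [0.6063, -0.1499, 0.1015]
tool_rot: [[0.003, -0.054, 0.999], [0.0, 0.999, 0.054], [-1.0, 0.0, 0.003]]
ft_force: [0.2, 1.4, 0.7]
grip_width: 0.41
```

Call:
play_rows([
  [0,0,0],
  [0,0,0],
  [0,0,0],
  [0,0,0],
  [0,0,0],
  [-0.05,0,0],
  [-0.2,0,0],
  [-0.3,0,0],
], turn=[0,0,0,0,0,0,0,0], grip=[0.6,1,1,1,1,1,1,1])

```text
time_s: 23.6
ee_pos: [0.6066, -0.15, 0.149]
tool_rot: [[0.004, -0.054, 0.999], [-0.0, 0.999, 0.054], [-1.0, -0.0, 0.004]]
ft_force: [0.9, 0.3, -1.6]
grip_width: 0.226
```

Call:
play_rows([
  [-0.2,0.05,0],
  [-0.4,0.2,0],
  [-0.47,0.6,-0.1],
  [-0.47,1,-0.2],
  [-0.47,1,-0.2],
  [-0.47,1,-0.2],
  [-0.47,1,-0.2],
  [-0.47,1,-0.2],
], turn=[0,0.02,0.05,0.07,0.07,0.07,0.07,0.07], grip=[1,1,1,1,1,1,1,1])

```text
time_s: 24.6
ee_pos: [0.5685, -0.0027, 0.2191]
tool_rot: [[0.004, 0.003, 1.0], [-0.0, 1.0, -0.003], [-1.0, -0.0, 0.004]]
ft_force: [-0.2, -0.0, -0.3]
grip_width: 0.22
```

Call:
play_rows([
  [0,0.15,0.0],
  [0,0.4,0.0],
  [0,0.7,-0.1],
  [0,1,-0.2],
  [0,1,-0.2],
  [0,1,-0.2],
  [0,1,-0.2],
  [0,1,-0.2],
], turn=[0,0,0,0,0,0,0,0], grip=[1,1,1,1,1,1,1,1])

```text
time_s: 25.6
ee_pos: [0.5392, 0.1466, 0.2189]
tool_rot: [[0.004, 0.004, 1.0], [-0.0, 1.0, -0.004], [-1.0, -0.0, 0.004]]
ft_force: [-0.3, -0.6, -0.0]
grip_width: 0.222
```

```bash
python3 - <<'E'
from h import *
go(.508,.275,.01,0)
snap('scene','e2',(200,120,520,340),2.5)
E
```

```text
lin [1.392, 0.856, -0.217] turn -0.005 | now [0.5392 0.1466 0.2189] yaw -0.2 t 25.6 F [-0.3 -0.6 -0. ] w 20.6
```

View pics/e2.png

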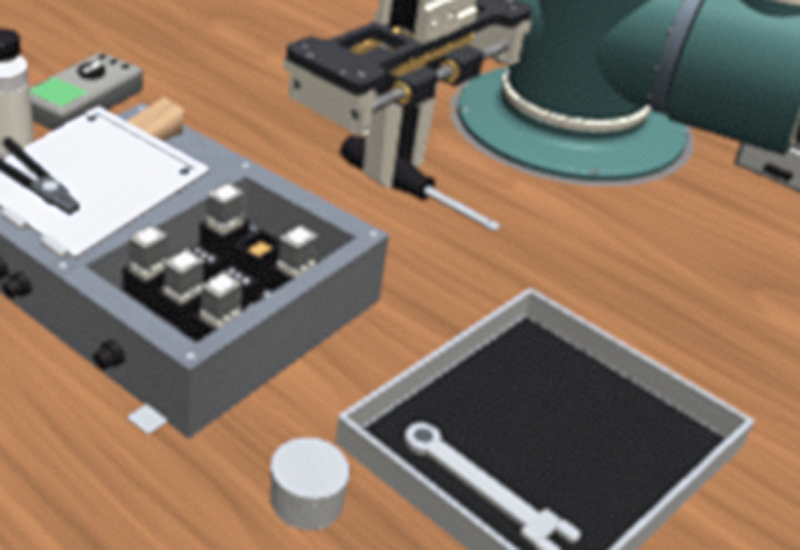

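Call:
play_rows([
  [0,0.2,0],
  [0,0.5,-0.1],
  [0,0.86,-0.21],
  [0.3,0.86,-0.21],
  [0.6,0.86,-0.21],
  [0.9,0.86,-0.21],
  [1,0.86,-0.21],
  [1,0.86,-0.21],
], turn=[0,0,0,0,0,0,0,0], grip=[1,1,1,1,1,1,1,1])

```text
time_s: 26.65
ee_pos: [0.5088, 0.2755, 0.0689]
tool_rot: [[0.003, 0.004, 1.0], [-0.001, 1.0, -0.004], [-1.0, -0.001, 0.003]]
ft_force: [0.1, 0.4, -1.3]
grip_width: 0.228
```

```bash
python3 - <<'E'
from h import *
go(.508,.275,.013,0)
E
```

```text
lin [0.373, -0.003, -0.007] turn -0.005 | now [0.5088 0.2755 0.0689] yaw -0.2 t 26.65 F [ 0.1  0.4 -1.3] w 21.2
```

Call:
play_rows([
  [0.1,0,0],
  [0.2,0,0],
  [0.3,0,0],
  [0.36,0,0],
  [0.37,0,0],
  [0.37,0,0],
  [0.37,0,0],
  [0.37,0,0],
], turn=[0,0,0,0,0,0,0,0], grip=[1,1,1,1,1,0.8,0.4,0.2])

```text
time_s: 27.65
ee_pos: [0.5093, 0.2756, 0.0139]
tool_rot: [[0.004, 0.004, 1.0], [-0.0, 1.0, -0.004], [-1.0, -0.0, 0.004]]
ft_force: [0.3, -0.3, -0.0]
grip_width: 0.363
```

Call:
play_rows([
  [0,0,0],
  [-0.1,0,0],
  [-0.4,0,0],
  [-0.8,0,0],
  [-1,0,0],
  [-1,-0.2,0],
  [-1,-0.5,0.1],
  [-1,-0.8,0.2],
], turn=[0,0,0,0,0,0,0,0], grip=[0.2,0.2,0.2,0.1,0.1,0.1,0.1,0.1])

```text
time_s: 28.65
ee_pos: [0.5383, 0.1545, 0.1655]
tool_rot: [[0.006, 0.003, 1.0], [0.0, 1.0, -0.003], [-1.0, 0.0, 0.006]]
ft_force: [1.0, 0.8, 0.5]
grip_width: 0.45
```

```bash
python3 - <<'E'
from h import *
snap('scene','f1',(180,120,520,350),2.3)
snap('top','f2',(285,140,375,240),6)
go(.655,-.159,.22,.05)
E
```

```text
lin [-0.359, -2.071, 0.79] turn -0.073 | now [0.5391 0.1524 0.1653] yaw -0.4 t 28.75 F [-0.2  0.2 -0.4] w 42.1
```

View pics/f1.png

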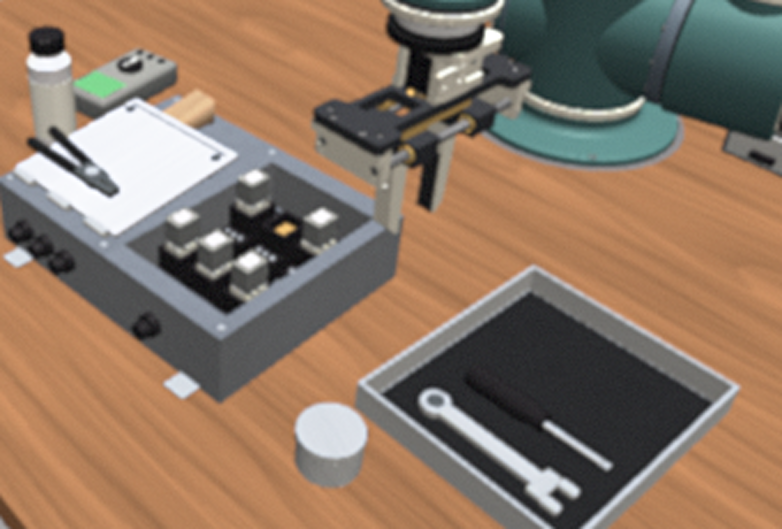

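View pics/f2.png

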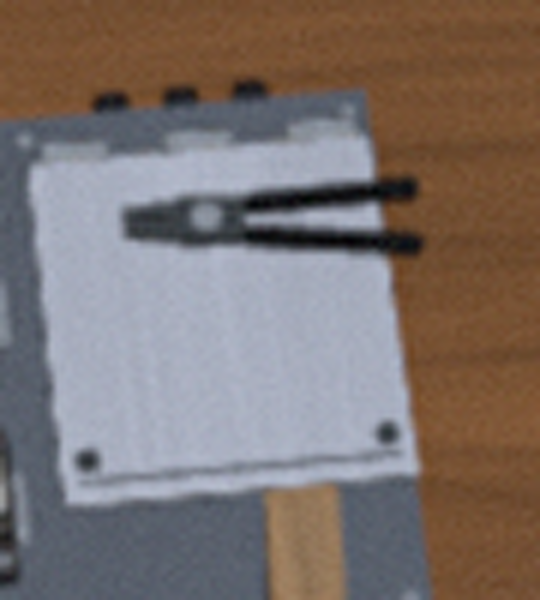

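Call:
play_rows([
  [-0.2,-0.1,0],
  [-0.35,-0.3,0.1],
  [-0.35,-0.6,0.2],
  [-0.35,-1,0.4],
  [-0.35,-1,0.4],
  [-0.35,-1,0.4],
  [-0.35,-1,0.4],
  [-0.35,-1,0.4],
], turn=[0,0,0,0,0,0,0,0], grip=[0.1,0.1,0.1,0.1,0.1,0.1,0.1,0.1])

```text
time_s: 29.75
ee_pos: [0.5974, 0.0031, 0.2186]
tool_rot: [[0.006, 0.006, 1.0], [-0.001, 1.0, -0.006], [-1.0, -0.001, 0.006]]
ft_force: [0.1, -0.0, 1.5]
grip_width: 0.446
```

Call:
play_rows([
  [0,-0.15,0.05],
  [0,-0.4,0.1],
  [0,-0.8,0.2],
  [0,-1,0.39],
  [0,-1,0.39],
  [0,-1,0.39],
  [0,-1,0.39],
  [0,-1,0.39],
], turn=[0,0,0,0,0,0,0,0], grip=[0.1,0.1,0.1,0.1,0.1,0.1,0.1,0.1])

```text
time_s: 30.75
ee_pos: [0.6549, -0.1466, 0.2195]
tool_rot: [[0.006, 0.005, 1.0], [-0.001, 1.0, -0.005], [-1.0, -0.001, 0.006]]
ft_force: [0.6, 0.1, -0.2]
grip_width: 0.455
```

```bash
python3 - <<'E'
from h import *
go(.655,-.156,.12,0)
E
```

```text
lin [0.663, -0.062, -0.003] turn -0.006 | now [ 0.6549 -0.1466  0.2195] yaw -0.3 t 30.75 F [ 0.6  0.1 -0.2] w 42.3
```

Call:
play_rows([
  [0.1,-0.06,0],
  [0.3,-0.06,0],
  [0.5,-0.06,0],
  [0.65,-0.06,0],
  [0.66,-0.06,0],
  [0.66,-0.06,0],
  [0.66,-0.06,0],
  [0.66,-0.06,0],
], turn=[0,0,0,0,0,0,0,0], grip=[0.1,0.1,0.1,0.1,0.1,0.1,0.1,0.1])

```text
time_s: 31.75
ee_pos: [0.6558, -0.1557, 0.1214]
tool_rot: [[0.007, 0.005, 1.0], [-0.001, 1.0, -0.005], [-1.0, -0.001, 0.008]]
ft_force: [0.2, 0.2, 1.0]
grip_width: 0.447
```

```bash
python3 - <<'E'
from h import *
go(.655,-.156,.096,0)
snap('scene','g1',(180,135,270,205),8)
E
```

```text
lin [0.169, -0.002, -0.006] turn -0.006 | now [ 0.6558 -0.1557  0.1214] yaw -0.3 t 31.75 F [0.2 0.2 1. ] w 41.5
```

View pics/g1.png

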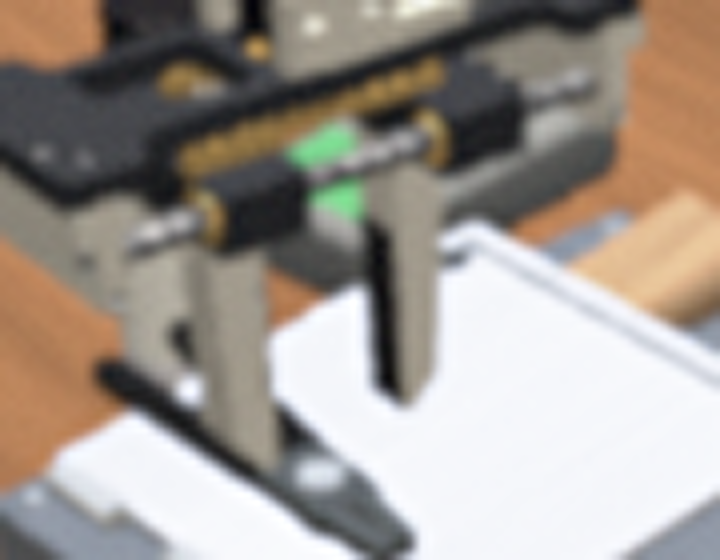

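```bash
python3 - <<'E'
from tools import *
s=manip.get_state();R=s["tool_rot"];p=s["ee_pos"]
f=lambda P:np.round((np.array(proj(S,P))-[180,135]+.45)*8)
for dz in(-.0345,-.021,.021,.0345): print(dz,f(p+R@[0,0.0075,dz]),f(p+R@[0,-0.0075,dz]),"low",f(p+R@[.0254,0.0075,dz]))
print("tcp low",f(p+R@[.0254,0,0]),"tcp low at .102",f(p+R@[.0194,0,0]))
for uv in((320,470),(405,540)):
    p=oncover(S,(180+uv[0]/8-.45,135+uv[1]/8-.45),.012); print(p,tobox(p))
E
```

```text
-0.0345 [438. 392.] [409. 371.] low [442. 463.]
-0.021 [401. 407.] [372. 386.] low [405. 479.]
0.021 [281. 457.] [253. 434.] low [287. 529.]
0.0345 [242. 473.] [213. 450.] low [248. 546.]
tcp low [332. 493.] tcp low at .102 [331. 476.]
[ 0.65687422 -0.15970375  0.10191039] [ 0.06945098 -0.08513209  0.10191039]
[ 0.6581432  -0.11468953  0.10144701] [ 0.07366356 -0.04029746  0.10144701]
```

Call:
play_rows([
  [0.05,0,0],
  [0.1,0,0],
  [0.15,0,0],
  [0.17,0,0],
  [0.17,0,0],
  [0.17,0,0],
  [0.17,0,0],
  [0.17,0,0],
], turn=[0,0,0,0,0,0,0,0], grip=[0.1,0.1,0.1,0.1,0.1,0.1,0.1,0.1])

```text
time_s: 32.9
ee_pos: [0.6558, -0.1558, 0.0955]
tool_rot: [[0.007, 0.005, 1.0], [-0.001, 1.0, -0.005], [-1.0, -0.001, 0.007]]
ft_force: [0.4, -0.5, 0.4]
grip_width: 0.448
```

Call:
play_rows([
  [0,0,0],
  [0,0,0],
  [0,0,0],
  [0,0,0],
  [0,0,0],
  [-0.05,0,0],
  [-0.2,0,0],
  [-0.3,0,0],
], turn=[0,0,0,0,0,0,0,0], grip=[0.6,1,1,1,1,1,1,1])

```text
time_s: 33.9
ee_pos: [0.6559, -0.1558, 0.1431]
tool_rot: [[0.009, 0.005, 1.0], [-0.002, 1.0, -0.005], [-1.0, -0.001, 0.009]]
ft_force: [0.7, 0.3, -1.3]
grip_width: 0.252
```

Call:
play_rows([
  [-0.2,0.05,0],
  [-0.4,0.2,-0.1],
  [-0.5,0.6,-0.2],
  [-0.5,1,-0.4],
  [-0.5,1,-0.45],
  [-0.5,1,-0.45],
  [-0.5,1,-0.45],
  [-0.5,1,-0.45],
], turn=[0,0,0,0,0,0,0,0], grip=[1,1,1,1,1,1,1,1])

```text
time_s: 34.9
ee_pos: [0.5889, -0.0064, 0.2171]
tool_rot: [[0.008, 0.006, 1.0], [-0.002, 1.0, -0.006], [-1.0, -0.001, 0.008]]
ft_force: [0.1, 0.8, -1.7]
grip_width: 0.251
```

Call:
play_rows([
  [0,0.15,0],
  [0,0.4,-0.1],
  [0,0.8,-0.2],
  [0,1,-0.4],
  [0,1,-0.45],
  [0,1,-0.45],
  [0,1,-0.45],
  [0,1,-0.45],
], turn=[0,0,0,0,0,0,0,0], grip=[1,1,1,1,1,1,1,1])

```text
time_s: 35.9
ee_pos: [0.5229, 0.1433, 0.2161]
tool_rot: [[0.008, 0.007, 1.0], [-0.002, 1.0, -0.007], [-1.0, -0.002, 0.008]]
ft_force: [0.2, -0.2, -1.4]
grip_width: 0.254
```

Call:
play_rows([
  [0,0.15,0],
  [0,0.4,-0.1],
  [0,0.8,-0.2],
  [0,1,-0.4],
  [0,1,-0.43],
  [0,1,-0.43],
  [0,1,-0.43],
  [0,1,-0.43],
], turn=[0,0,0,0,0,0,0,0], grip=[1,1,1,1,1,1,1,1])

```text
time_s: 36.9
ee_pos: [0.4601, 0.2931, 0.2153]
tool_rot: [[0.008, 0.009, 1.0], [-0.002, 1.0, -0.009], [-1.0, -0.002, 0.008]]
ft_force: [-0.1, -0.1, -1.9]
grip_width: 0.254
```

```bash
python3 - <<'E'
from h import *
go(.455,.31,.013,0)
snap('scene','g2',(180,100,520,340),2.3)
E
```

```text
lin [1.348, 0.114, -0.046] turn -0.011 | now [0.4601 0.2931 0.2153] yaw -0.5 t 36.9 F [-0.1 -0.1 -1.9] w 23.6
```

View pics/g2.png

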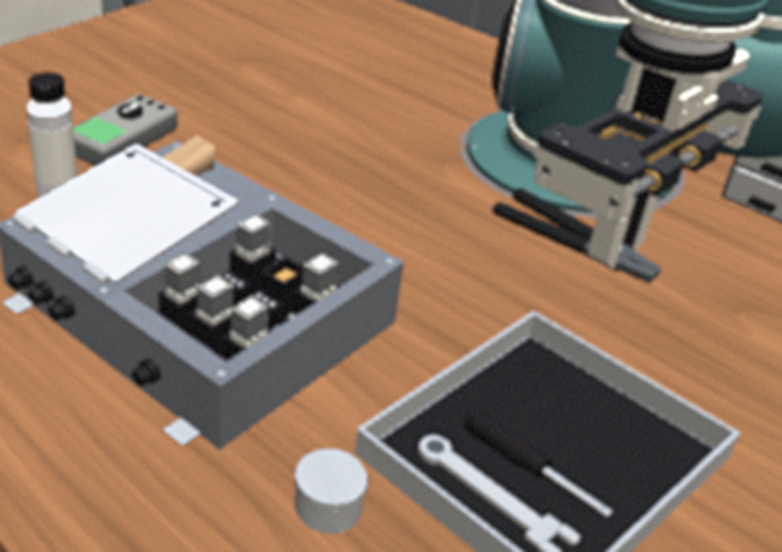

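Cutter held level. Lower it.

Call:
play_rows([
  [0.1,0.1,0],
  [0.3,0.11,-0.04],
  [0.5,0.11,-0.04],
  [0.7,0.11,-0.04],
  [0.9,0.11,-0.04],
  [1,0.11,-0.04],
  [1,0.11,-0.04],
  [1,0.11,-0.04],
], turn=[0,0,0,0,0,0,0,0], grip=[1,1,1,1,1,1,1,1])

```text
time_s: 37.95
ee_pos: [0.4558, 0.3099, 0.0663]
tool_rot: [[0.009, 0.008, 1.0], [-0.001, 1.0, -0.008], [-1.0, -0.001, 0.009]]
ft_force: [0.0, 0.3, -2.0]
grip_width: 0.251
```

Call:
play_rows([
  [0.1,0,0],
  [0.2,0,0],
  [0.3,0,0],
  [0.34,0,0],
  [0.34,0,0],
  [0.34,0,0],
  [0.34,0,0],
  [0.34,0,0],
], turn=[0,0,0,0,0,0,0,0], grip=[1,1,1,1,1,0.8,0.4,0.2])

```text
time_s: 38.95
ee_pos: [0.4564, 0.31, 0.0157]
tool_rot: [[0.01, 0.008, 1.0], [-0.001, 1.0, -0.008], [-1.0, -0.001, 0.01]]
ft_force: [0.3, 0.3, -0.7]
grip_width: 0.364
```

Call:
play_rows([
  [0,0,0],
  [-0.1,0,0],
  [-0.4,0,0],
  [-0.8,0,0],
  [-1,0,0],
  [-1,-0.2,0],
  [-1,-0.5,0.1],
  [-1,-0.8,0.2],
], turn=[0,0,0,0,0,0,0,0], grip=[0.2,0.2,0.2,0.1,0.1,0.1,0.1,0.1])

```text
time_s: 39.95
ee_pos: [0.4841, 0.1888, 0.1675]
tool_rot: [[0.011, 0.008, 1.0], [-0.0, 1.0, -0.008], [-1.0, -0.0, 0.011]]
ft_force: [-0.6, -0.1, -0.6]
grip_width: 0.448
```

```bash
python3 - <<'E'
from h import *
snap('scene','h1',(180,120,520,350),2.3)
snap('top','h2',(300,205,365,260),10)
go(.5,-.196,.22,1.57+.065)
E
```

```text
lin [-0.347, -2.551, 0.134] turn 1.904 | now [0.4849 0.1869 0.1674] yaw -0.7 t 40.05 F [-0.2 -0.5 -0.4] w 41.6
```

View pics/h1.png

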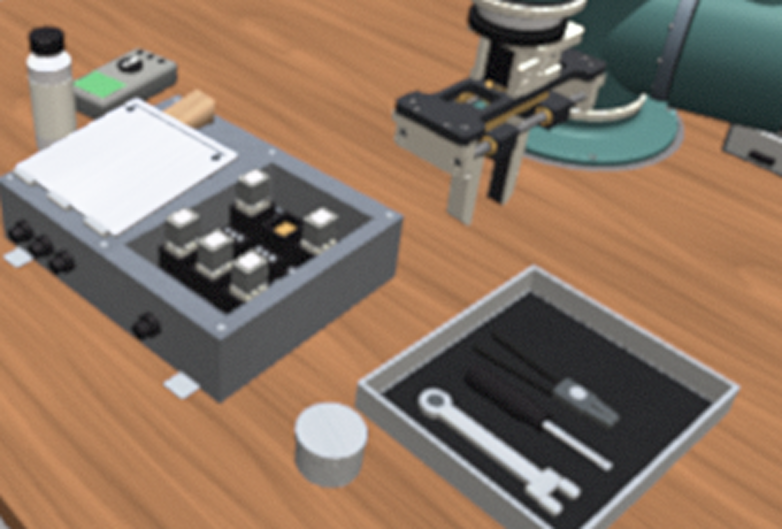

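View pics/h2.png

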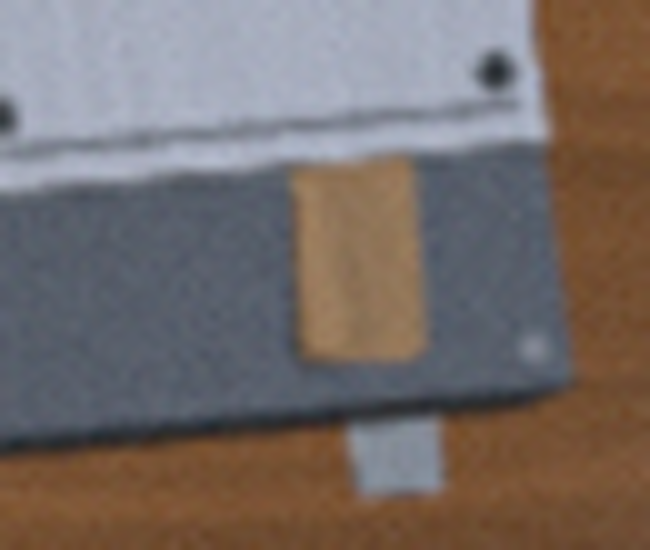

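```bash
python3 - <<'E'
from tools import *
b=np.array([.583,-.079,.0655])
for n,x,y in((2,-.05,.127),(0,-.05,.035),(3,.05,.035),(4,.05,.081),(5,.05,.127)): print(n,np.round(place(b,(x,y,.091)),4))
q=lambda u,v:(300+u/10-.45,205+v/10-.45)
for n,uv,z in(("nL",(300,360),.11),("nR",(425,360),.11),("lL",(295,170),.1),("lR",(415,160),.1)):
    p=ray(T,*q(*uv),z); print(n,np.round(p,4),np.round(tobox(p),4))
snap("top","r1",(230,170,300,250),9)
go(.5246,.0444,.13,0)
E
```

```text
2 [0.5248 0.0445 0.091 ]
0 [ 0.5308 -0.0473  0.091 ]
3 [ 0.6306 -0.0408  0.091 ]
4 [0.6276 0.0051 0.091 ]
5 [0.6246 0.051  0.091 ]
nL [ 0.4691 -0.1782  0.11  ] [-0.1191 -0.0914  0.11  ]
nR [ 0.4683 -0.2124  0.11  ] [-0.1222 -0.1254  0.11  ]
lL [ 0.523  -0.1808  0.1   ] [-0.0655 -0.0974  0.1   ]
lR [ 0.525  -0.2143  0.1   ] [-0.0657 -0.1309  0.1   ]
 lin [0.249, -0.969, 0.277] turn -0.012 | now [0.484  0.1901 0.1669] yaw -0.5 t 40.2 F [0.6 0.1 0.2] w 41.4
```

View pics/r1.png

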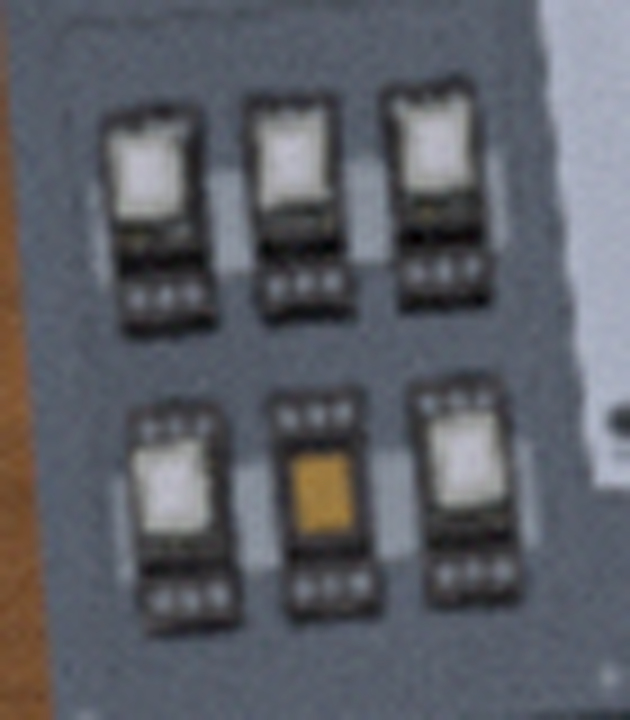

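```bash
python3 - <<'E'
from tools import *
for n,u,v in((2,172,487),(0,467,458),(3,435,147),(4,293,163),(5,150,172)): print(n,np.round(ray(T,230+u/9-.45,170+v/9-.45,.097),4))
E
```

```text
2 [0.5231 0.0428 0.097 ]
0 [ 0.5299 -0.0486  0.097 ]
3 [ 0.629  -0.0412  0.097 ]
4 [0.625  0.0035 0.097 ]
5 [0.6232 0.0485 0.097 ]
```

Call:
play_rows([
  [0,-0.15,0.1],
  [0,-0.4,0.2],
  [0,-0.7,0.28],
  [0,-0.97,0.28],
  [0.1,-0.97,0.28],
  [0.25,-0.97,0.28],
  [0.25,-0.97,0.28],
  [0.25,-0.97,0.28],
], turn=[0,0,0,0,0,0,0,0], grip=[1,1,1,1,1,1,1,1], squeeze=20)

```text
time_s: 41.3
ee_pos: [0.5251, 0.0458, 0.13]
tool_rot: [[0.01, 0.006, 1.0], [-0.0, 1.0, -0.006], [-1.0, -0.0, 0.01]]
ft_force: [-0.2, -0.8, -0.3]
grip_width: 0.004
```

```bash
python3 - <<'E'
from h import *
go(.5246,.0444,.1,0)
snap('scene','r2',(220,130,370,250),5)
E
```

```text
lin [0.2, -0.009, -0.006] turn -0.008 | now [0.5251 0.0458 0.13  ] yaw -0.4 t 41.3 F [-0.2 -0.8 -0.3] w 0.4
```

View pics/r2.png

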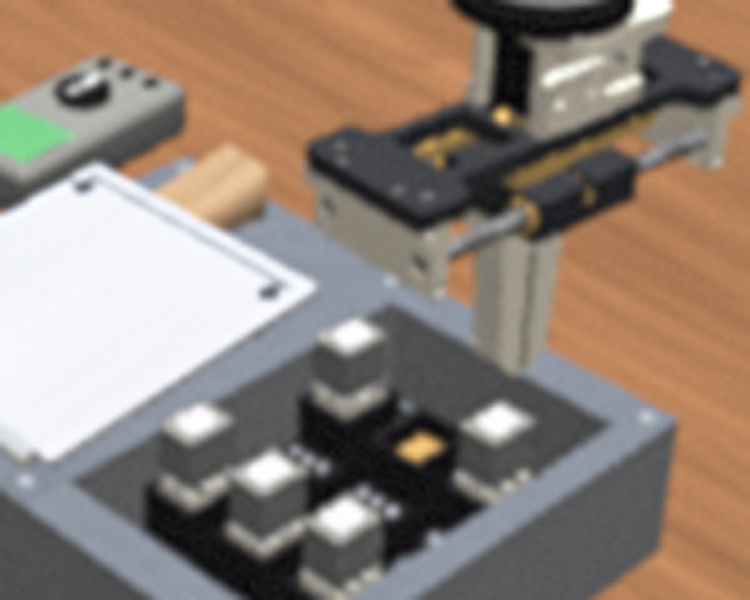

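Call:
play_rows([
  [0.1,-0.01,-0.005],
  [0.18,-0.01,-0.005],
  [0.2,-0.01,-0.005],
  [0.22,-0.01,-0.005],
  [0.24,-0.01,-0.005],
  [0.255,-0.01,-0.005],
  [0.26,-0.01,-0.005],
  [0.265,-0.01,-0.005],
], turn=[0,0,0,0,0,0,0,0], grip=[1,1,1,1,1,1,1,1])

```text
time_s: 42.35
ee_pos: [0.5254, 0.0441, 0.0914]
tool_rot: [[0.012, 0.007, 1.0], [-0.0, 1.0, -0.007], [-1.0, -0.0, 0.012]]
ft_force: [-1.9, -0.5, 6.1]
grip_width: 0.005
```

Call:
play_rows([
  [0.005,0,0],
  [0.01,0,0],
  [0.01,0,0],
  [0.01,0,0],
  [0.01,0,0],
  [0.01,0,0],
  [0.01,0,0],
  [0.01,0,0],
], turn=[0,0,0,0,0,0,0,0], grip=[1,1,1,1,1,1,1,1])

```text
time_s: 43.35
ee_pos: [0.526, 0.0441, 0.0915]
tool_rot: [[0.014, 0.007, 1.0], [-0.0, 1.0, -0.007], [-1.0, -0.0, 0.014]]
ft_force: [-4.4, 0.6, 12.2]
grip_width: 0.009
```

```bash
python3 - <<'E'
from h import *
go(.5304,-.048,.125,0)
E
```

```text
lin [-0.223, -0.614, 0.037] turn -0.009 | now [0.526  0.0441 0.0915] yaw -0.4 t 43.35 F [-4.4  0.6 12.2] w 0.8
```

Call:
play_rows([
  [-0.1,0,0],
  [-0.22,0,0],
  [-0.22,-0.2,0.03],
  [-0.22,-0.5,0.04],
  [-0.22,-0.61,0.04],
  [-0.15,-0.61,0.04],
  [-0.1,-0.61,0.04],
  [-0.1,-0.61,0.04],
], turn=[0,0,0,0,0,0,0,0], grip=[1,1,1,1,1,1,1,1])

```text
time_s: 44.35
ee_pos: [0.5308, -0.0465, 0.1056]
tool_rot: [[0.013, 0.006, 1.0], [0.0, 1.0, -0.006], [-1.0, 0.0, 0.013]]
ft_force: [0.0, -0.2, 0.5]
grip_width: 0.006
```

Call:
play_rows([
  [0.02,0,0],
  [0.04,0,0],
  [0.06,0,0],
  [0.075,0,0],
  [0.09,0,0],
  [0.1,0,0],
  [0.105,0,0],
  [0.105,0,0],
], turn=[0,0,0,0,0,0,0,0], grip=[1,1,1,1,1,1,1,1])

```text
time_s: 45.35
ee_pos: [0.5315, -0.0464, 0.0913]
tool_rot: [[0.014, 0.006, 1.0], [0.0, 1.0, -0.006], [-1.0, 0.0, 0.014]]
ft_force: [-4.0, 1.4, 13.6]
grip_width: 0.007
```

Call:
play_rows([
  [-0.1,0,0],
  [-0.22,0,0],
  [-0.22,0.03,0.3],
  [-0.22,0.03,0.5],
  [-0.22,0.03,0.65],
  [-0.15,0.03,0.65],
  [-0.11,0.03,0.65],
  [-0.11,0.03,0.65],
], turn=[0,0,0,0,0,0,0,0], grip=[1,1,1,1,1,1,1,1])

```text
time_s: 46.35
ee_pos: [0.6279, -0.0424, 0.1088]
tool_rot: [[0.013, 0.006, 1.0], [0.0, 1.0, -0.006], [-1.0, 0.0, 0.013]]
ft_force: [0.3, 0.4, 0.2]
grip_width: 0.004
```

Call:
play_rows([
  [0.02,0,0],
  [0.04,0,0],
  [0.06,0,0],
  [0.075,0,0],
  [0.09,0,0],
  [0.1,0,0],
  [0.105,0,0],
  [0.105,0,0],
], turn=[0,0,0,0,0,0,0,0], grip=[1,1,1,1,1,1,1,1])

```text
time_s: 47.35
ee_pos: [0.6283, -0.0424, 0.0936]
tool_rot: [[0.014, 0.006, 1.0], [0.0, 1.0, -0.006], [-1.0, 0.0, 0.014]]
ft_force: [-2.4, -0.1, 5.4]
grip_width: 0.001
```

Call:
play_rows([
  [0.01,0,0],
  [0.015,0,0],
  [0.02,0,0],
  [0.022,0,0],
  [0.025,0,0],
  [0.025,0,0],
  [0.025,0,0],
  [0.025,0,0],
], turn=[0,0,0,0,0,0,0,0], grip=[1,1,1,1,1,1,1,1])

```text
time_s: 48.35
ee_pos: [0.6287, -0.0425, 0.0914]
tool_rot: [[0.015, 0.006, 1.0], [0.0, 1.0, -0.006], [-1.0, 0.0, 0.015]]
ft_force: [-6.0, -0.4, 14.4]
grip_width: 0.005
```

Home. Relay 4 at (0.6265, 0.0043), then relay 5 at (0.624, 0.050).

Call:
play_rows([
  [-0.1,0,0],
  [-0.2,0,0],
  [-0.2,0.2,-0.01],
  [-0.2,0.31,-0.02],
  [-0.15,0.31,-0.02],
  [-0.11,0.31,-0.02],
  [-0.11,0.31,-0.02],
  [-0.11,0.31,-0.02],
], turn=[0,0,0,0,0,0,0,0], grip=[1,1,1,1,1,1,1,1])

```text
time_s: 49.35
ee_pos: [0.6257, 0.0035, 0.1078]
tool_rot: [[0.015, 0.006, 1.0], [-0.0, 1.0, -0.006], [-1.0, 0.0, 0.015]]
ft_force: [0.2, 0.1, 0.5]
grip_width: 0.007
```

Call:
play_rows([
  [0.02,0,0],
  [0.04,0,0],
  [0.06,0,0],
  [0.08,0,0],
  [0.1,0,0],
  [0.11,0,0],
  [0.12,0,0],
  [0.12,0,0],
], turn=[0,0,0,0,0,0,0,0], grip=[1,1,1,1,1,1,1,1])

```text
time_s: 50.35
ee_pos: [0.6264, 0.0035, 0.0914]
tool_rot: [[0.016, 0.006, 1.0], [-0.0, 1.0, -0.006], [-1.0, -0.0, 0.016]]
ft_force: [-4.3, -0.2, 15.1]
grip_width: 0.003
```

Call:
play_rows([
  [-0.1,0,0],
  [-0.2,0,0],
  [-0.2,0.2,-0.01],
  [-0.2,0.31,-0.02],
  [-0.15,0.31,-0.02],
  [-0.11,0.31,-0.02],
  [-0.11,0.31,-0.02],
  [-0.11,0.31,-0.02],
], turn=[0,0,0,0,0,0,0,0], grip=[1,1,1,1,1,1,1,1])

```text
time_s: 51.35
ee_pos: [0.6235, 0.0496, 0.1078]
tool_rot: [[0.016, 0.007, 1.0], [-0.0, 1.0, -0.007], [-1.0, -0.0, 0.016]]
ft_force: [0.3, 0.5, 0.3]
grip_width: 0.004
```

Call:
play_rows([
  [0.02,0,0],
  [0.04,0,0],
  [0.06,0,0],
  [0.08,0,0],
  [0.1,0,0],
  [0.11,0,0],
  [0.12,0,0],
  [0.12,0,0],
], turn=[0,0,0,0,0,0,0,0], grip=[1,1,1,1,1,1,1,1])

```text
time_s: 52.35
ee_pos: [0.6242, 0.0496, 0.0914]
tool_rot: [[0.018, 0.007, 1.0], [-0.0, 1.0, -0.007], [-1.0, -0.0, 0.018]]
ft_force: [-4.7, -1.2, 13.7]
grip_width: 0.001
```

Call:
play_rows([
  [-0.3,0,0],
  [-0.6,0,0],
  [-0.85,-0.2,-0.1],
  [-0.85,-0.5,-0.3],
  [-0.85,-0.82,-0.45],
  [-0.85,-0.82,-0.45],
  [-0.85,-0.82,-0.45],
  [-0.85,-0.82,-0.45],
], turn=[0,0,0.2,0.4,0.6,0.8,1,1], grip=[-0.12,-0.12,-0.12,-0.12,-0.12,-0.12,-0.12,-0.12], squeeze=45)

```text
time_s: 53.35
ee_pos: [0.5536, -0.073, 0.2176]
tool_rot: [[0.018, 0.711, 0.703], [-0.0, 0.703, -0.711], [-1.0, 0.013, 0.013]]
ft_force: [0.2, 0.1, -0.1]
grip_width: 0.56
```

```bash
python3 - <<'E'
from h import *
go(.49,-.195,.2,-1.57)
E
```

```text
lin [0.11, -0.875, 0.279] turn 0.991 | now [ 0.5536 -0.073   0.2176] yaw -45.3 t 53.35 F [ 0.2  0.1 -0.1] w 52.1
```

Call:
play_rows([
  [0,-0.2,0.1],
  [0,-0.5,0.2],
  [0,-0.8,0.28],
  [0,-0.87,0.28],
  [0,-0.87,0.28],
  [0,-0.87,0.28],
  [0,-0.87,0.28],
  [0,-0.87,0.28],
], turn=[0.15,0.3,0.5,0.7,0.85,0.99,0.99,0.99], grip=[-0.12,-0.12,-0.12,-0.12,-0.12,-0.12,-0.12,-0.12])

```text
time_s: 54.35
ee_pos: [0.4904, -0.1945, 0.2164]
tool_rot: [[0.018, 1.0, 0.006], [-0.0, 0.006, -1.0], [-1.0, 0.018, 0.0]]
ft_force: [1.6, 0.3, 0.2]
grip_width: 0.558
```

```bash
python3 - <<'E'
from h import *
go(.49,-.195,.12,-1.57)
snap('scene','w1',(180,90,330,210),5)
E
```

```text
lin [0.643, -0.014, 0.003] turn 0.007 | now [ 0.4904 -0.1945  0.2164] yaw -89.6 t 54.35 F [1.6 0.3 0.2] w 51.8
```

View pics/w1.png

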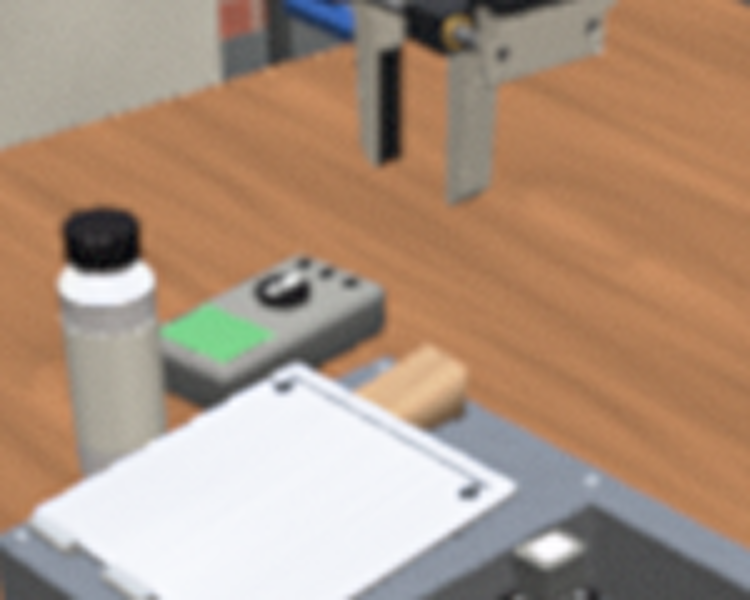

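Call:
play_rows([
  [0.1,0,0],
  [0.3,0,0],
  [0.45,-0.01,0],
  [0.6,-0.01,0],
  [0.63,-0.01,0],
  [0.63,-0.01,0],
  [0.63,-0.01,0],
  [0.63,-0.01,0],
], turn=[0,0,0,0,0,0,0,0], grip=[-0.12,-0.12,-0.12,-0.12,-0.12,-0.12,-0.12,-0.12])

```text
time_s: 55.4
ee_pos: [0.4908, -0.1947, 0.1226]
tool_rot: [[0.019, 1.0, 0.006], [-0.001, 0.006, -1.0], [-1.0, 0.019, 0.001]]
ft_force: [0.3, -0.0, 0.1]
grip_width: 0.56
```

```bash
python3 - <<'E'
from h import *
go(.49,-.195,.088,-1.57)
snap('scene','w2',(210,120,300,190),8)
snap('top','w3',(280,180,380,260),7)
E
```

```text
lin [0.231, -0.01, 0.002] turn 0.006 | now [ 0.4908 -0.1947  0.1226] yaw -89.7 t 55.4 F [ 0.3 -0.   0.1] w 52.1
```

View pics/w2.png

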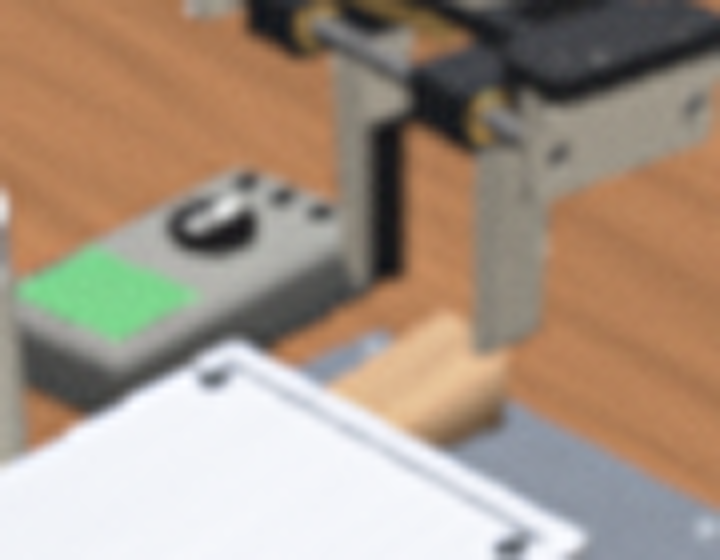

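View pics/w3.png

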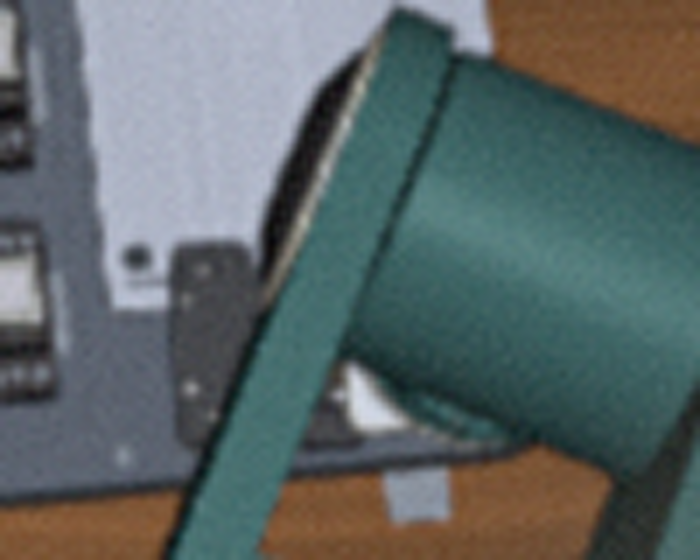

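```bash
python3 - <<'E'
from tools import *
s=manip.get_state();R=s["tool_rot"];p=s["ee_pos"]
f=lambda P:np.round((np.array(proj(S,P))-[210,120]+.45)*8)
for dz in(-.026,.026): print(dz,f(p+R@[0,0.0075,dz]),f(p+R@[0,-0.0075,dz]))
for z in(.108,):
  for dz in(-.016,.016): print("wedge top at grip",f([p[0],p[1]-dz,z]),"thick end",f([.469,p[1]-dz,.11]))
E
```

```text
-0.026 [474. 348.] [509. 334.]
0.026 [372. 287.] [408. 274.]
wedge top at grip [471. 367.] thick end [522. 341.]
wedge top at grip [410. 330.] thick end [460. 304.]
```

Call:
play_rows([
  [0.05,0,0],
  [0.1,0,0],
  [0.15,0,0],
  [0.2,0,0],
  [0.225,0,0],
  [0.23,0,0],
  [0.23,0,0],
  [0.23,0,0],
], turn=[0,0,0,0,0,0,0,0], grip=[-0.12,-0.12,-0.12,-0.12,-0.12,-0.12,-0.12,-0.12])

```text
time_s: 56.6
ee_pos: [0.4914, -0.1946, 0.0879]
tool_rot: [[0.019, 1.0, 0.006], [-0.001, 0.006, -1.0], [-1.0, 0.019, 0.001]]
ft_force: [-0.7, 0.1, 0.5]
grip_width: 0.561
```

Call:
play_rows([
  [0,0,0],
  [0,0,0],
  [0,0,0],
  [0,0,0],
  [0,0,0],
  [0,0,0],
  [0,0,0],
  [0,0,0],
], turn=[0,0,0,0,0,0,0,0], grip=[0.3,1,1,1,1,1,1,1])

```text
time_s: 57.6
ee_pos: [0.4912, -0.195, 0.088]
tool_rot: [[0.018, 1.0, 0.005], [-0.001, 0.005, -1.0], [-1.0, 0.018, 0.001]]
ft_force: [-3.9, -4.6, 1.7]
grip_width: 0.341
```

```bash
python3 - <<'E'
from h import *
go(.48,-.196,.088,-1.57)
snap('scene','w4',(200,110,300,190),8)
E
```

```text
lin [-0.001, -0.075, 0.006] turn 0.006 | now [ 0.4912 -0.195   0.088 ] yaw -89.7 t 57.6 F [-3.9 -4.6  1.7] w 31.7
```

View pics/w4.png

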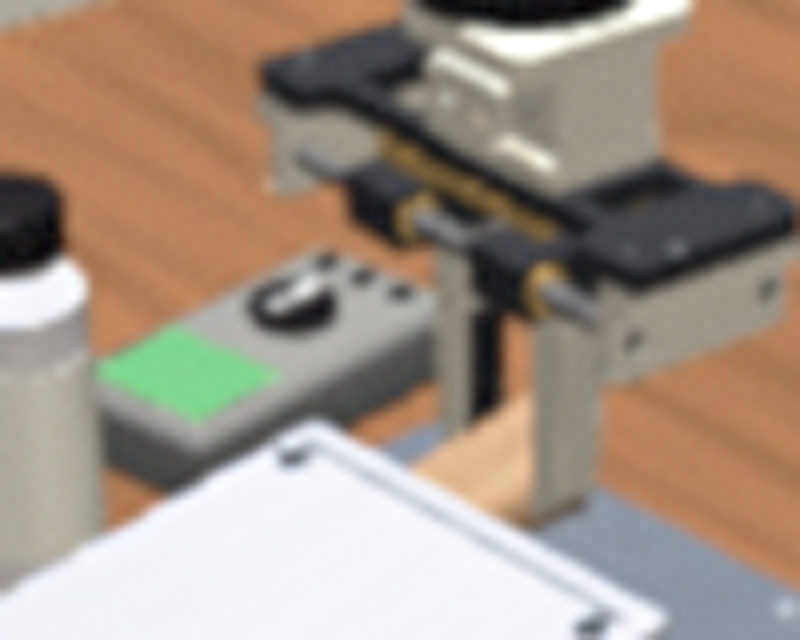

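Call:
play_rows([
  [0,-0.02,0],
  [0,-0.03,0],
  [0,-0.03,0],
  [0,-0.045,0],
  [0,-0.06,0],
  [0,-0.06,0],
  [0,-0.075,0],
  [0,-0.075,0],
], turn=[0,0,0,0,0,0,0,0], grip=[1,1,1,1,1,1,1,1])

```text
time_s: 58.65
ee_pos: [0.4799, -0.1951, 0.088]
tool_rot: [[0.018, 1.0, 0.005], [-0.001, 0.005, -1.0], [-1.0, 0.018, 0.002]]
ft_force: [1.5, 0.7, 3.7]
grip_width: 0.342
```

```bash
python3 - <<'E'
from h import *
go(.48,-.196,.088,-1.57)
snap('scene','w5',(200,110,300,190),8)
E
```

```text
lin [0.0, 0.001, 0.006] turn 0.006 | now [ 0.4799 -0.1951  0.088 ] yaw -89.7 t 58.65 F [1.5 0.7 3.7] w 31.8
```

View pics/w5.png

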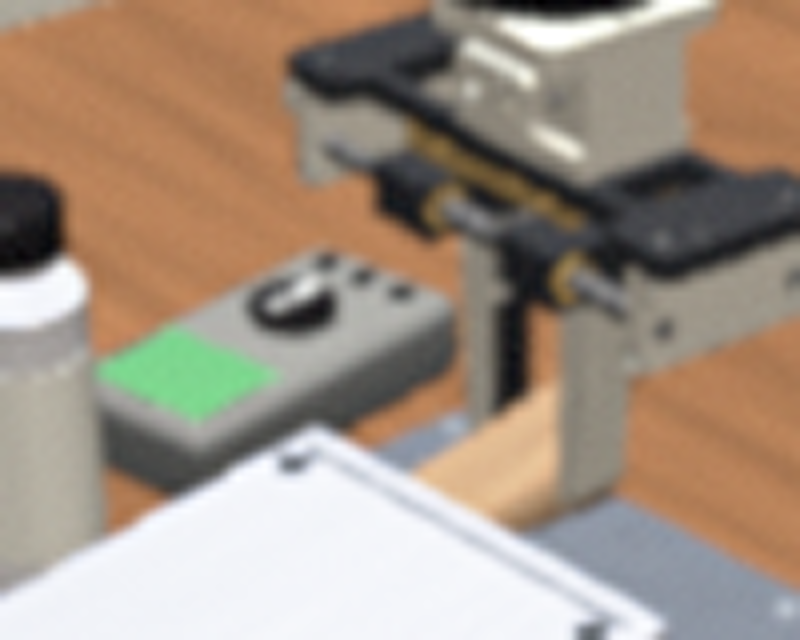

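Working: the wedge comes along and the cover has dropped slightly. Continue with small tugs.

Call:
play_rows([
  [0,-0.02,0],
  [0,-0.03,0],
  [0,-0.03,0],
  [0,-0.045,0],
  [0,-0.06,0],
  [0,-0.06,0],
  [0,-0.075,0],
  [0,-0.075,0],
], turn=[0,0,0,0,0,0,0,0], grip=[1,1,1,1,1,1,1,1])

```text
time_s: 59.7
ee_pos: [0.4686, -0.1953, 0.088]
tool_rot: [[0.018, 1.0, 0.005], [-0.002, 0.005, -1.0], [-1.0, 0.018, 0.002]]
ft_force: [3.0, 0.9, 6.0]
grip_width: 0.341
```

Call:
play_rows([
  [0,-0.02,0],
  [0,-0.03,0],
  [0,-0.03,0],
  [0,-0.045,0],
  [0,-0.06,0],
  [0,-0.06,0],
  [0,-0.075,0],
  [0,-0.075,0],
], turn=[0,0,0,0,0,0,0,0], grip=[1,1,1,1,1,1,1,1])

```text
time_s: 60.7
ee_pos: [0.4572, -0.1954, 0.0879]
tool_rot: [[0.018, 1.0, 0.005], [-0.002, 0.005, -1.0], [-1.0, 0.018, 0.002]]
ft_force: [1.9, 0.1, 5.9]
grip_width: 0.341
```

```bash
python3 - <<'E'
from h import *
go(.48,-.196,.088,-1.57)
snap('scene','w6',(200,110,300,190),8)
E
```

```text
lin [0.002, 0.152, 0.005] turn 0.006 | now [ 0.4572 -0.1954  0.0879] yaw -89.7 t 60.7 F [1.9 0.1 5.9] w 31.7
```

View pics/w6.png

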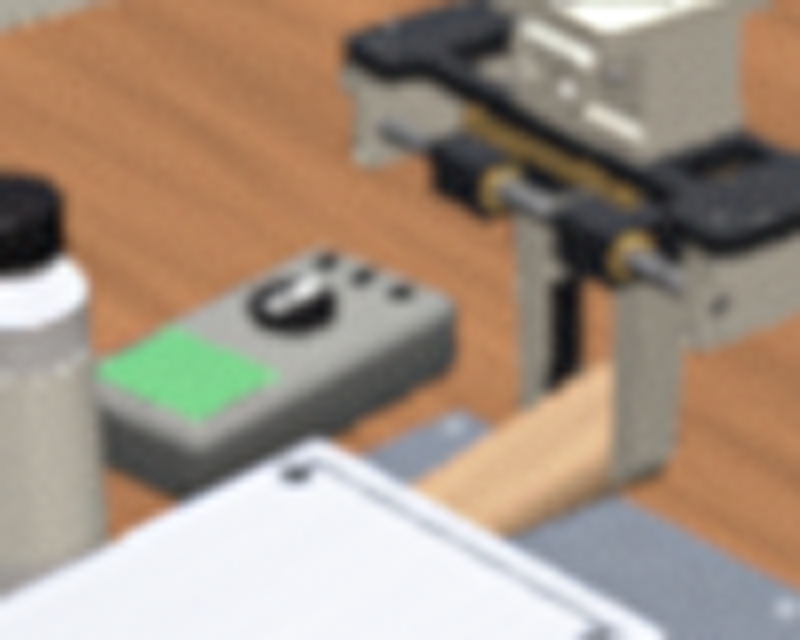

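Call:
play_rows([
  [0,-0.02,0],
  [0,-0.03,0],
  [0,-0.03,0],
  [0,-0.045,0],
  [0,-0.06,0],
  [0,-0.06,0],
  [0,-0.075,0],
  [0,-0.075,0],
], turn=[0,0,0,0,0,0,0,0], grip=[1,1,1,1,1,1,1,1])

```text
time_s: 61.75
ee_pos: [0.4458, -0.1955, 0.0878]
tool_rot: [[0.018, 1.0, 0.005], [-0.002, 0.005, -1.0], [-1.0, 0.018, 0.002]]
ft_force: [2.3, 0.7, 6.3]
grip_width: 0.344
```

Call:
play_rows([
  [0,-0.02,0],
  [0,-0.04,0],
  [0,-0.06,0],
  [0,-0.08,0],
  [0,-0.1,0],
  [0,-0.12,0],
  [0,-0.13,0],
  [0,-0.13,0],
], turn=[0,0,0,0,0,0,0,0], grip=[1,1,1,1,1,1,1,1])

```text
time_s: 62.75
ee_pos: [0.426, -0.1955, 0.0874]
tool_rot: [[0.018, 1.0, 0.005], [-0.002, 0.005, -1.0], [-1.0, 0.018, 0.002]]
ft_force: [-0.7, 0.2, 5.2]
grip_width: 0.341
```

```bash
python3 - <<'E'
from h import *
go(.40,-.196,.088,-1.57)
snap('scene','w7',(200,90,320,190),6.5)
E
```

```text
lin [-0.007, -0.173, 0.002] turn 0.006 | now [ 0.426  -0.1955  0.0874] yaw -89.7 t 62.75 F [-0.7  0.2  5.2] w 31.7
```

View pics/w7.png

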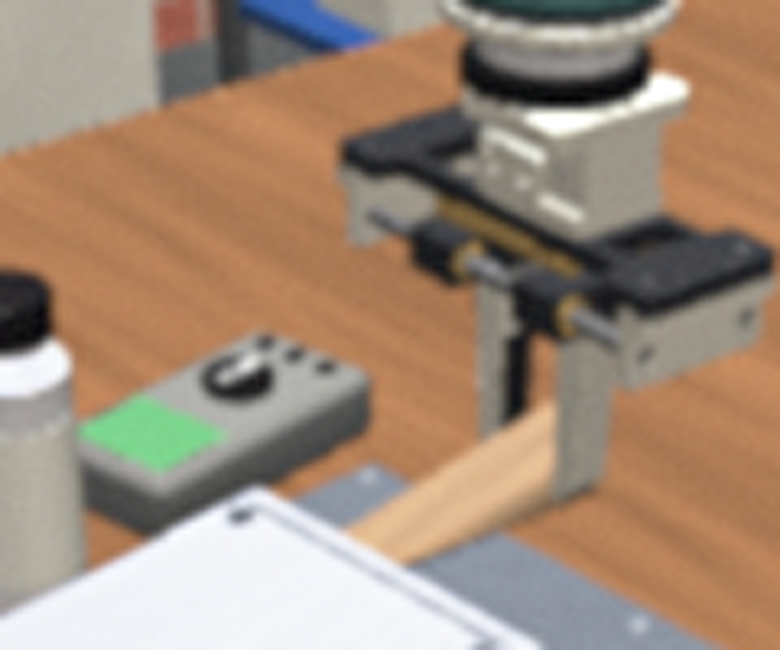

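Call:
play_rows([
  [0,-0.03,0],
  [0,-0.06,0],
  [0,-0.1,0],
  [0,-0.14,0],
  [0,-0.18,0],
  [-0.05,-0.2,0],
  [-0.1,-0.22,0],
  [-0.2,-0.22,0],
], turn=[0,0,0,0,0,0,0,0], grip=[1,1,1,1,1,1,1,1])

```text
time_s: 63.8
ee_pos: [0.392, -0.1955, 0.1172]
tool_rot: [[0.017, 1.0, 0.005], [-0.001, 0.005, -1.0], [-1.0, 0.016, 0.001]]
ft_force: [0.9, -0.3, -1.2]
grip_width: 0.341
```

```bash
python3 - <<'E'
from h import *
go(.42,-.196,.2,-1.57)
snap('scene','w8',(200,90,320,190),6.5)
E
```

```text
lin [-0.549, 0.196, 0.005] turn 0.005 | now [ 0.392  -0.1955  0.1172] yaw -89.7 t 63.8 F [ 0.9 -0.3 -1.2] w 31.7
```

View pics/w8.png

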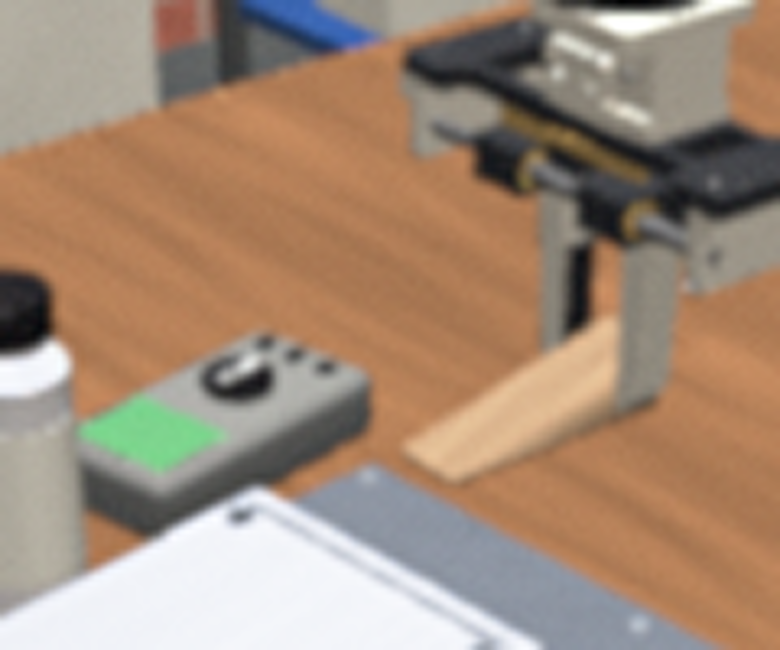

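Call:
play_rows([
  [-0.2,0,0],
  [-0.4,0.1,0],
  [-0.6,0.25,-0.1],
  [-0.65,0.25,-0.4],
  [-0.65,0.25,-0.7],
  [-0.65,0.25,-1],
  [-0.65,0.25,-1],
  [-0.65,0.25,-1],
], turn=[0,0,-0.2,-0.4,-0.6,-0.8,-1,-1], grip=[1,1,1,1,1,1,1,1])

```text
time_s: 64.85
ee_pos: [0.4279, -0.0451, 0.218]
tool_rot: [[0.02, 0.703, 0.711], [-0.003, 0.711, -0.703], [-1.0, 0.012, 0.016]]
ft_force: [0.0, -0.1, -0.7]
grip_width: 0.34
```

```bash
python3 - <<'E'
from h import *
go(.42,.1,.22,0)
E
```

```text
lin [-0.017, 0.651, -0.718] turn -0.993 | now [ 0.4279 -0.0451  0.218 ] yaw -44.7 t 64.85 F [ 0.  -0.1 -0.7] w 31.6
```

Call:
play_rows([
  [0,0.1,-0.1],
  [0,0.3,-0.3],
  [0,0.6,-0.6],
  [0,0.85,-0.95],
  [0,0.85,-0.95],
  [0,0.85,-0.95],
  [0,0.85,-0.95],
  [0,0.85,-0.95],
], turn=[0,-0.1,-0.2,-0.4,-0.6,-0.8,-1,-1], grip=[1,1,1,1,1,1,1,1])

```text
time_s: 65.85
ee_pos: [0.4165, 0.1453, 0.2174]
tool_rot: [[0.02, -0.0, 1.0], [-0.003, 1.0, 0.0], [-1.0, -0.003, 0.02]]
ft_force: [-0.6, 0.5, -1.3]
grip_width: 0.339
```

```bash
python3 - <<'E'
from h import *
go(.4,.255,.1,0)
E
```

```text
lin [0.778, 0.734, -0.125] turn 0.000 | now [0.4165 0.1453 0.2174] yaw 0.0 t 65.85 F [-0.6  0.5 -1.3] w 31.5
```

Call:
play_rows([
  [0,0.2,-0.05],
  [0,0.5,-0.1],
  [0.1,0.73,-0.12],
  [0.3,0.73,-0.12],
  [0.5,0.73,-0.12],
  [0.7,0.73,-0.12],
  [0.7,0.73,-0.12],
  [0.7,0.73,-0.12],
], turn=[0,0,0,0,0,0,0,0], grip=[1,1,1,1,1,1,1,1])

```text
time_s: 66.85
ee_pos: [0.4011, 0.2546, 0.1131]
tool_rot: [[0.021, 0.003, 1.0], [-0.002, 1.0, -0.003], [-1.0, -0.002, 0.021]]
ft_force: [0.0, 0.6, -2.1]
grip_width: 0.339
```

```bash
python3 - <<'E'
from h import *
go(.398,.255,.013,0)
snap('scene','x1',(300,140,520,340),3)
E
```

```text
lin [0.667, 0.004, -0.034] turn -0.004 | now [0.4011 0.2546 0.1131] yaw -0.2 t 66.85 F [ 0.   0.6 -2.1] w 31.5
```

View pics/x1.png

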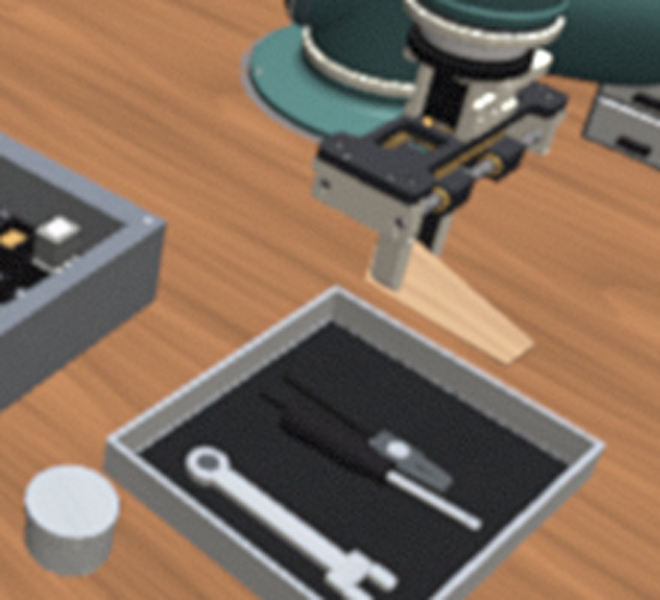

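Call:
play_rows([
  [0.1,0,0],
  [0.3,0,0],
  [0.45,0,-0.02],
  [0.55,0,-0.02],
  [0.62,0,-0.02],
  [0.65,0,-0.02],
  [0.65,0,-0.02],
  [0.65,0,-0.02],
], turn=[0,0,0,0,0,0,0,0], grip=[1,1,1,1,1,1,1,1])

```text
time_s: 67.9
ee_pos: [0.4006, 0.2547, 0.0164]
tool_rot: [[0.022, 0.002, 1.0], [-0.002, 1.0, -0.002], [-1.0, -0.002, 0.022]]
ft_force: [0.2, 0.1, -0.9]
grip_width: 0.345
```

Call:
play_rows([
  [0.005,0,0],
  [0.005,0,0],
  [0.005,0,0],
  [0.005,0,0],
  [0.005,0,0],
  [-0.1,0,0],
  [-0.3,0,0],
  [-0.6,0,0],
], turn=[0,0,0,0,0,0,0,0], grip=[0.5,0.15,0.1,0.1,0.1,0.1,0.1,0.1])

```text
time_s: 68.9
ee_pos: [0.3981, 0.2546, 0.1076]
tool_rot: [[0.021, 0.002, 1.0], [-0.002, 1.0, -0.002], [-1.0, -0.002, 0.021]]
ft_force: [-0.3, -0.3, -0.2]
grip_width: 0.447
```

Call:
play_rows([
  [-0.4,0,0],
  [-0.8,0,0],
  [-0.9,-0.2,0.1],
  [-0.9,-0.5,0.2],
  [-0.9,-1,0.4],
  [-0.9,-1,0.4],
  [-0.9,-1,0.4],
  [-0.9,-1,0.4],
], turn=[0,0,0,0,0,0,0,0], grip=[1,1,1,1,1,1,1,1])

```text
time_s: 69.9
ee_pos: [0.4547, 0.1053, 0.2447]
tool_rot: [[0.021, 0.002, 1.0], [-0.002, 1.0, -0.002], [-1.0, -0.002, 0.021]]
ft_force: [-0.4, 0.1, -0.6]
grip_width: 0.006
```

```bash
python3 - <<'E'
from tools import *
print(place([.583,-.079,.0655],(-.055,-.085,.09)))
go(.5337,-.167,.15,0)
snap('scene','x2',(180,120,520,350),2.3)
E
```

```text
[ 0.53368146 -0.16741765  0.09      ]
 lin [0.644, -1.816, 0.515] turn -0.001 | now [0.4546 0.1056 0.2445] yaw -0.0 t 70.0 F [-0.1 -0.3 -0.3] w 0.6
```

View pics/x2.png

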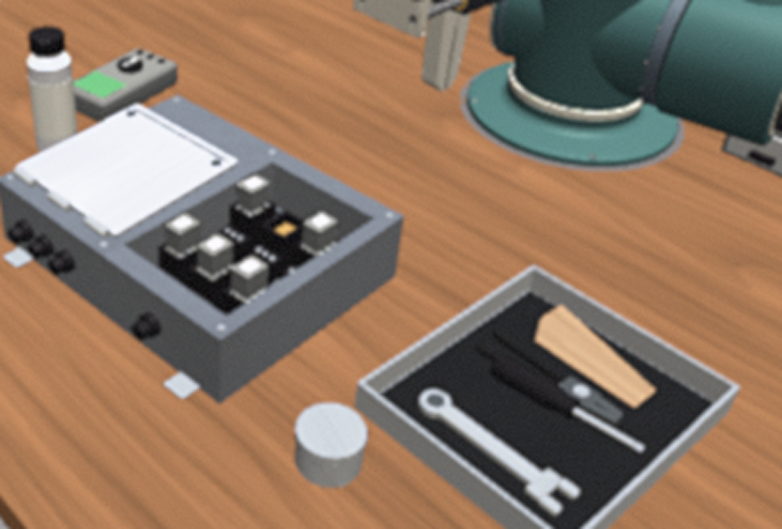

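Call:
play_rows([
  [0,-0.2,0.1],
  [0,-0.5,0.2],
  [0,-0.8,0.28],
  [0,-1,0.28],
  [0,-1,0.28],
  [0,-1,0.28],
  [0,-1,0.28],
  [0,-1,0.28],
], turn=[0,0,0,0,0,0,0,0], grip=[1,1,1,1,1,1,1,1])

```text
time_s: 71.05
ee_pos: [0.4965, -0.0437, 0.2456]
tool_rot: [[0.021, -0.0, 1.0], [-0.002, 1.0, 0.0], [-1.0, -0.002, 0.021]]
ft_force: [0.1, 0.7, 0.0]
grip_width: 0.006
```

Call:
play_rows([
  [0,-0.2,0.1],
  [0,-0.5,0.2],
  [0,-0.8,0.25],
  [0.1,-0.81,0.25],
  [0.4,-0.81,0.25],
  [0.7,-0.81,0.26],
  [0.8,-0.81,0.26],
  [0.8,-0.81,0.26],
], turn=[0,0,0,0,0,0,0,0], grip=[1,1,1,1,1,1,1,1])

```text
time_s: 72.05
ee_pos: [0.538, -0.1648, 0.1267]
tool_rot: [[0.02, -0.001, 1.0], [-0.002, 1.0, 0.001], [-1.0, -0.002, 0.02]]
ft_force: [0.3, -0.2, 0.7]
grip_width: 0.01
```

```bash
python3 - <<'E'
from h import *
go(.537,-.167,.1,0)
E
```

```text
lin [0.178, -0.014, -0.01] turn 0.002 | now [ 0.538  -0.1648  0.1267] yaw 0.1 t 72.05 F [ 0.3 -0.2  0.7] w 0.9
```

Call:
play_rows([
  [0.1,0,0],
  [0.18,0,0],
  [0.2,0,0],
  [0.21,0,0],
  [0.22,0,0],
  [0.23,0,0],
  [0.24,0,0],
  [0.25,0,0],
], turn=[0,0,0,0,0,0,0,0], grip=[1,1,1,1,1,1,1,1])

```text
time_s: 73.05
ee_pos: [0.5387, -0.1649, 0.0893]
tool_rot: [[0.02, -0.001, 1.0], [-0.002, 1.0, 0.001], [-1.0, -0.002, 0.02]]
ft_force: [-1.8, -0.4, 3.8]
grip_width: 0.006
```

Call:
play_rows([
  [0.005,0,0],
  [0.01,0,0],
  [0.015,0,0],
  [0.02,0,0],
  [0.025,0,0],
  [0.025,0,0],
  [0.025,0,0],
  [0.025,0,0],
], turn=[0,0,0,0,0,0,0,0], grip=[1,1,1,1,1,1,1,1])

```text
time_s: 74.05
ee_pos: [0.5388, -0.165, 0.0866]
tool_rot: [[0.02, -0.001, 1.0], [-0.002, 1.0, 0.001], [-1.0, -0.002, 0.02]]
ft_force: [-10.0, 2.2, 16.6]
grip_width: 0.006
```

Call:
play_rows([
  [0.005,0,0],
  [0.005,0,0],
  [0.005,0,0],
  [0.005,0,0],
  [0,0,0],
  [-0.05,0,0],
  [-0.2,0,0],
  [-0.3,0,0],
], turn=[0,0,0,0,0,0,0,0], grip=[1,1,1,1,1,1,1,1])

```text
time_s: 75.05
ee_pos: [0.5382, -0.1649, 0.1329]
tool_rot: [[0.022, -0.001, 1.0], [-0.002, 1.0, 0.001], [-1.0, -0.002, 0.022]]
ft_force: [-0.9, -0.2, -0.7]
grip_width: 0.002
```

Call:
play_rows([
  [-0.3,0,0],
  [-0.6,0,0],
  [-0.6,0,-0.3],
  [-0.6,0,-0.6],
  [-0.6,0,-0.9],
  [-0.6,0,-0.9],
  [-0.6,0,-0.9],
  [-0.6,0,-0.9],
], turn=[0,0,0,0,0,0,0,0], grip=[1,1,1,1,1,1,1,1])

```text
time_s: 76.05
ee_pos: [0.4019, -0.1649, 0.2199]
tool_rot: [[0.021, -0.002, 1.0], [-0.002, 1.0, 0.002], [-1.0, -0.002, 0.021]]
ft_force: [0.3, -1.2, -1.0]
grip_width: 0.008
```

```bash
python3 - <<'E'
from h import *
go(.537,-.167,.1,0)
snap('scene','y1',(170,120,350,260),4.4)
snap('scene','y2',(320,230,520,370),4)
E
```

```text
lin [0.818, -0.014, 0.883] turn 0.002 | now [ 0.4019 -0.1649  0.2199] yaw 0.1 t 76.05 F [ 0.3 -1.2 -1. ] w 0.7
```

View pics/y1.png

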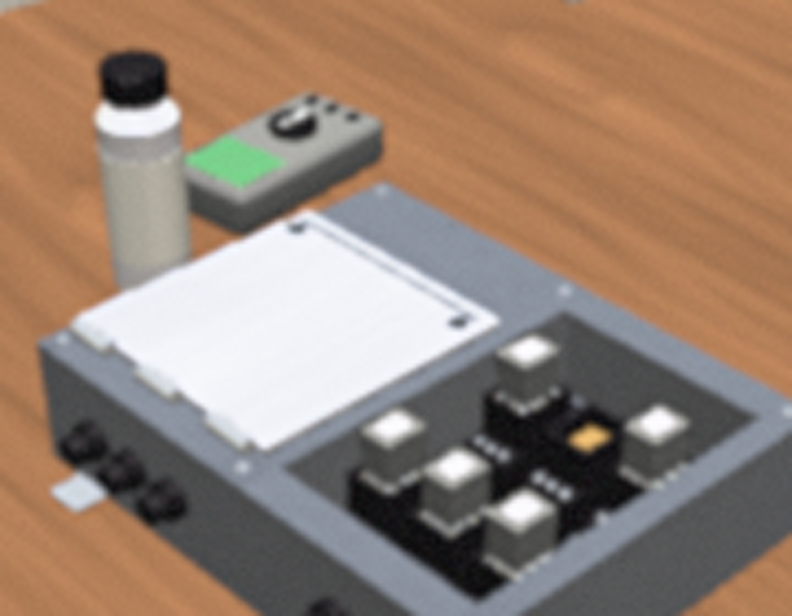

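View pics/y2.png

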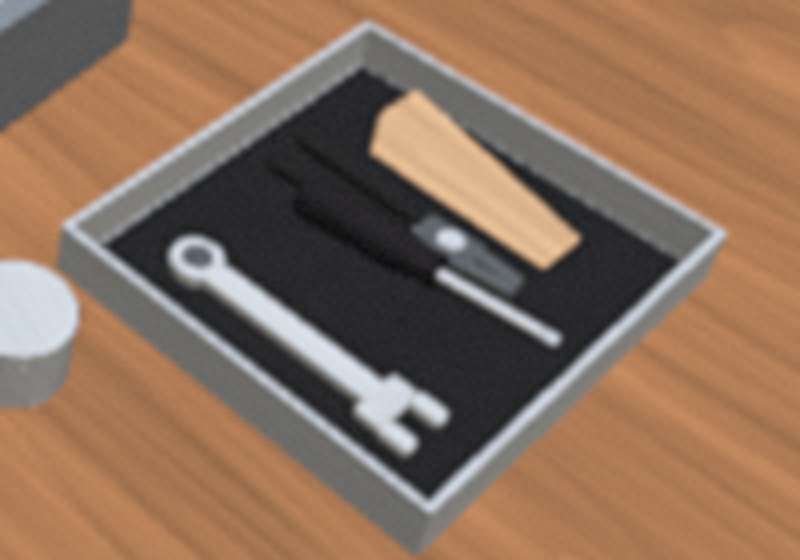

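```bash
python3 - <<'E'
from tools import *
b=[.5851,-.0773,.0654]
for y in(-.003,-.167):
  for a in(0,.02,.05): print(y,a,np.round((np.array(proj(S,place(b,(-.065,y,.086+.17*a))))-[170,120]+.45)*4.4))
E
```

```text
-0.003 0 [501. 319.]
-0.003 0.02 [502. 314.]
-0.003 0.05 [502. 306.]
-0.167 0 [311. 210.]
-0.167 0.02 [311. 205.]
-0.167 0.05 [311. 198.]
```

```bash
python3 -c "
from bench import manip
print(manip.finish_job())"
```

```text
the job is handed in; nothing more can be done
None
```

The job is handed in, finished at about 76 s of the 192 s allowed; no verdict was reported.

**What I did**
- I put the spanner, screwdriver and cutter in the tray.
- I pressed the five relays present; socket 1 was empty.
- I drew the wedge out in small tugs, put it in the tray, and pressed the cover down.

**Last checks**
- **Cover:** in the last picture both corners of the lip were within about 3 enlarged-crop pixels of their predicted positions for 0 rad. While I pressed, the fingertips were at z = 86.6 mm with about 17 N.
- **Relays:** the press on each relay ended with the tool tip at 91.3–91.5 mm (12–15 N). Fully home is 91 mm, so each is within about 0.5 mm.
- **Tray:** all three tools and the wedge are inside, and nothing touches the robot.
- **Other things on the bench:** by eye, the multimeter, spray can and grease tin look unmoved. I did not measure them again.

**What disagreed**
- The two cameras differed by about 4 mm in x. I used values between them, and every grasp held.
- Between pictures the cutter shifted next to the screwdriver in the tray, probably the expected knock. Both stayed inside.

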